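# Lock the tube rotator's hub to its spindle with the linchpin

## Robot

A 6-joint arm with a two-finger parallel gripper is mounted at the origin on the work surface. World frame = base frame: x ahead of the robot, y to its left, z up, the work surface at z = 0. Lengths are in mm, angles in rad, forces in N, time in s.
With the tool pointing down it reaches from about 275 to 750 mm from the base axis. Payload 10.2 kg.
Tool frame: the origin (TCP) lies on the front face of the gripper's body, between the roots of the fingers; the fingertips stand 73 mm ahead of it and the grasp point (between the pads) lies ctrl.grip_depth ahead of it (ctrl.grip_depth is the distance from the TCP to the grasp point, in mm); z points along the fingers, y is the direction in which the jaws open and shut (so a half turn about z gives the same grasp; the last joint's range is limited). The gripper opens to 85 mm and grips with 20 to 120 N. Pads are 22 mm wide; open, the fingers measure 114 mm over their backs; the gripper's body (76 mm by 85 mm) begins 54 mm behind the grasp point. The pads swing forward as they close: fully open they stand 13 mm farther back than shut.
Start: joints at [-1.472, 0.313, 1.498, -0, 1.331, -0.223], TCP at [166.031, -498.061, 303.894] pointing down, gripper open.
Joint ranges: [-2.94, 2.94], [-0.97, 2.17], [0.19, 2.56], [-1.23, 4.37], [0.02, 3.11], [-2.88, 2.88]. Speed limits (rad/s): [2.39, 2.39, 3.01, 3.14, 3.14, 3.14].

## Interface

Orientations are given as a unit quaternion [w, x, y, z].
In Python, from rig import readout, capture, ctrl, nets gives the robot as it stands. The module is installed in compiled form; this text tells all that it offers.
- The arm moves only by the tool apply_moves, never from a script. Its argument "targets" is a list of rows, each a list of 4 numbers: the shift along the tool's x, y, z in cm, then the turn about the tool's z in degrees. A call has 1 to 8 rows; each row shifts and turns the commanded pose from where the row before left it, along the tool's axes as they then stand; what a row does not reach is not made up. A row lasts 1/10 s, in which the tool goes at most 50 mm and 8.59 degrees, less where a joint would pass 70% of its speed; a pose out of reach is approached as far as the arm can. A call with a gripper value outside its range is refused whole. "grip" is the finger opening in cm, from 0 to 8.54, set as the call begins (left out, the last holds). The fingers move at their own pace and stop on an object; "force" is the grip in N (left out, the last holds). Time passes only in rows, so rows that do not move let the fingers close. It gives the time, the measured TCP pose, the force and the opening at its end, in the units of the state.
- readout.sense(): the state, without advancing time (a new reading comes with each control period).
- capture(name): name is "scene" or "side" or "wrist"; returns a dict with "img" (400x640x3 uint8, red, green, blue), "fov_y" (degrees; the focal length in pixels is half the picture's height over the tangent of half this angle, whatever the lens; pixels are square), "cx", "cy" (the principal point, pixels), "eye" and "rotation" of the camera in the world. Camera axes: x right, y down, z forward; pixel columns grow to the right and rows downward; lengths in mm; the calibration is good to about 2 mm. A picture is of the moment at which its call begins. There is no depth.
- ctrl.finish_job(): hands the job in, once; it reports no verdict.
Trained networks look in the newest picture that a camera, given by its name, has taken for a name from the list of things; names that differ only in an ending like _2 or _b are one class to them, and where a whole thing is asked for, a point or a joint stands for the part that bears it (a point fixed in the world has none). Each returns a list of dicts, best first, with "score" (0 to 1); they miss things now and then, are a little off and sometimes report something else, mostly with a low value. They report only what shows in the picture. A call takes as long as a camera call.
- nets.boxes_of(camera, target): "location" ([column, row] as shares, 0 to 1, of the picture: columns of its width, rows of its height, amid what is visible of it).
The state is a dict: "time_s": time; "joints": joint angles; "dq": joint speeds; "tau": joint torques, N m; "eef_pos": TCP position; "ee_rot": TCP orientation; "force": force on the tool from outside, world axes, zero at the start; "wrist_torque": the same for the moment, N m; "grip_width": opening from 0.0 (shut) to 1.0 (fully open).
Only numpy, scipy, OpenCV 4.12 (cv2) and the standard library are available. Lean on these libraries where they do the work, as an engineer would, in place of code of your own. Each camera call takes 0.05 s, during which the arm holds its last target.

## Task

Take the linchpin out of the white rack and gently push it through the hub slot and the cross-hole of the spindle inside, until its head sits fully home on the hub. Then swing its ring right over the hub to the other side and down against the hub's flank, let go, and leave everything else where it stands.

Things in the scene. Friction and masses are not known exactly. Their poses are not given: they have to be found in the camera images.
- pin: bare steel linchpin standing head up in one of the rack's three holes, the only thing there with a wire ring; 75 g. Origin: centre of the underside of its head, z up along the pin. Head: block 16 mm along x, 14 mm along y, 26 mm tall above the origin, to be gripped across x (the ring's legs are at its y sides). The ring starts on the -x side and must end on the +x side
- pin_tip (a point): lower end of the pin, 38 mm below the pin's origin on its axis. The shank is 8 mm in diameter, its last 4 mm tapering to a flat 6 mm tip
- pin_hinge (a point): middle of the ring's hinge, 16 mm above the pin's origin on the pin's axis; the hinge axis is the pin's y
- ring (a joint): angle of the ring: D-shaped bail of 4 mm wire, legs 38 mm apart at the y sides of the head, 56 mm from hinge to end bar. 0 = level to the pin's -x, pi/2 = up, pi = level to +x, then down. A stiff hinge (0.03 Nm of friction) keeps it where it is left. It starts at 0.45 to 0.7; over the seated pin it comes to bear on the hub's flank at about 4.1
- ring_bar (a point): middle of the ring's end bar, a plain steel sleeve 9 mm in diameter and 24 mm long lying along the hinge axis, 56 mm from the hinge. Push it over with the fingers (1 to 2 N): pinched firmly it cannot turn between them, and lifts the pin out
- rotator: benchtop tube rotator, fixed. Origin on the table under the middle of the slot; y along the level hub and spindle towards the tube disc (88 mm away, 55 mm radius) and motor box, x across. Hub axis 100 mm up; hub eight-sided, 28 mm high and wide, with 37 mm end flanges, from y = -50 to 50 mm; bearing post at y = -78 mm, top 117 mm up
- slot (a point): middle of the slot in the hub's flat top, 114 mm above the table. The slot is 34 mm long along the rotator's y, 10 mm wide, and cut through the 5 mm hub wall at top and bottom. Seated, the pin's origin is level with this point and its tip stands 10 mm out below the hub
- spindle_top (a point): point of the spindle's flat top under the middle of the slot, 5 mm below the hub's top. The spindle, dark steel, does not move; one 9.5 mm cross-hole goes straight down through it, anywhere up to 12 mm either way of here along the rotator's y. The hole is not measured: find it with the pin's tip in the slot, sliding or probing. Push on the pin with less than 25 N
- rack: white rack block, fixed, 60 x 150 x 46 mm, origin under its middle; three through holes on its local y axis at -50, 0 and 50 mm, diameter 10 mm, in its top 46 mm above the table
- tube_a: small capped tube in the rack, cap 15 mm diameter and 16 mm tall above the rack; stays there. Origin under the cap
- tube_b: the other such tube
- dish_a: culture dish, 90 mm diameter, 15 mm high, stays
- dish_b: another culture dish, the same, stays
- jar_a: screw-cap sample jar, 50 mm diameter, 60 mm high, stays
- jar_b: another such jar, stays
- jar_c: another such jar, stays

How it is judged:
By the outcome, as a careful person would: the job done as asked, in the order asked, and still so for the second after the job is handed in, with the robot touching nothing.
It also fails if it takes over 72 s, if anything falls off the work surface, if the arm or the gripper's body presses on something with over 40 N, if the wrist force passes 120 N, or if a joint passes its speed limit or range.

## Working session

There is one attempt and no reset: what is moved stays moved. The work goes in short steps, Python scripts to look and compute and a tool call to move; the robot and the scene stay as the last step left them, time stands still between calls to the robot, and variables do not carry over. Pictures are saved under pics/ and viewed, and the job is handed in when it is done.

Besides the shell and the picture viewer there is one more tool, called after "Request:" as a command line: name --pt "numbers of a row" for each row, then --argument value for the rest. apply_moves: Moves the arm, as the interface text tells. Its arguments: {"type":"object","properties":{"targets":{"type":"array"},"grip":{"type":"number"},"force":{"type":"number"}},"required":["targets"]}

```bash
mkdir -p pics; cat > h.py <<'E'
import numpy as np, cv2
from rig import readout, capture, ctrl, nets
def cap(n,f):
    c=capture(n); cv2.imwrite('pics/'+f+'.png',c['img'][:,:,::-1]); return c
def K(c):
    f=200/np.tan(np.radians(c['fov_y'])/2); return f
def ray(c,u,v):
    f=K(c); d=np.array([(u-c['cx'])/f,(v-c['cy'])/f,1.]); d=np.array(c['rotation'])@d; return np.array(c['eye']),d/np.linalg.norm(d)
def atz(c,u,v,z):
    e,d=ray(c,u,v); return e+d*(z-e[2])/d[2]
def proj(c,p):
    q=np.array(c['rotation']).T@(np.array(p)-np.array(c['eye'])); f=K(c); return np.array([c['cx']+f*q[0]/q[2],c['cy']+f*q[1]/q[2]])
def tri(obs):
    A=np.zeros((3,3));b=np.zeros(3)
    for c,u,v in obs:
        e,d=ray(c,u,v);P=np.eye(3)-np.outer(d,d);A+=P;b+=P@e
    return np.linalg.solve(A,b)
E
python3 - <<'E'
from h import *
print(readout.sense(), ctrl.grip_depth)
for n in ['scene','side','wrist']:
    c=cap(n,n+'0'); print(n,c['fov_y'],c['cx'],c['cy'],np.round(c['eye'],1),np.round(c['rotation'],3).tolist())
    for t in ['pin','ring_bar','pin_hinge','rotator','slot','spindle_top','rack','tube_a','dish_a','jar_a']:
        r=nets.boxes_of(n,t); print(t,[(round(x['score'],2),round(x['location'][0]*640),round(x['location'][1]*400)) for x in r[:4]])
E
```

```text
{'time_s': 0.0, 'joints': array([-1.47238252e+00,  3.13450833e-01,  1.49849626e+00,  1.72658311e-05,
        1.33102374e+00, -2.23381296e-01]), 'dq': array([ 0.0009292 , -0.00053457, -0.00341112,  0.00195138, -0.00042964,
        0.0008158 ]), 'tau': array([-5.82089751e-05, -4.12262821e+01, -2.59743941e+01, -1.98570724e-04,
        4.06825668e-03,  2.29915372e-05]), 'eef_pos': array([ 166.02367597, -497.86023681,  303.31231669]), 'ee_rot': array([-6.87223482e-04,  9.87083985e-01,  1.60202161e-01,  5.13971922e-05]), 'force': array([-0.70937236, -0.67685167, -0.68976104]), 'wrist_torque': array([-0.03620196, -0.04573591,  0.06867456]), 'grip_width': 1.000064087785866} 53.900000000000006
scene 46.14829476518634 320.7558386041265 204.45987277849906 [1103.1 -608.1  551.9] [-0.444, 0.788, 0.366, -0.22]
pin [(0.92, 267, 233)]
ring_bar [(0.51, 251, 229)]
pin_hinge [(0.64, 268, 237)]
rotator [(0.63, 442, 192), (0.44, 265, 231)]
slot [(0.78, 444, 194)]
spindle_top [(0.95, 444, 193), (0.36, 294, 323)]
rack [(0.93, 251, 273)]
tube_a [(0.52, 253, 256)]
dish_a [(0.64, 361, 287), (0.63, 301, 219)]
jar_a [(0.79, 339, 200), (0.78, 372, 188), (0.73, 295, 319)]
side 57.75173372763588 318.9222351802901 195.4088788177877 [ 492.1 -693.1  606.1] [-0.405, 0.912, -0.054, 0.013]
pin [(0.63, 387, 273), (0.49, 292, 246)]
ring_bar [(0.57, 275, 251)]
pin_hinge []
rotator [(0.77, 318, 138), (0.15, 308, 283)]
slot [(0.65, 315, 136)]
spindle_top [(0.68, 313, 141), (0.67, 276, 249)]
rack [(0.57, 308, 284)]
tube_a [(0.59, 306, 268), (0.57, 262, 154), (0.39, 316, 292)]
dish_a [(0.87, 370, 231), (0.79, 254, 218), (0.47, 265, 179), (0.21, 309, 286)]
jar_a [(0.91, 388, 277), (0.89, 264, 181), (0.6, 261, 157)]
wrist 69.93287537858602 320.1582495553643 198.43661969969054 [ 228.3 -477.   373.9] [0.108, 0.804, -0.58, -0.077]
pin []
ring_bar []
pin_hinge []
rotator []
slot []
spindle_top []
rack []
tube_a []
dish_a []
jar_a []
```

```bash
python3 - <<'E'
s=open('h.py').read()
s=s.replace("    c=capture(n);","    c=dict(capture(n)); w,x,y,z=c['rotation']; c['q']=c['rotation']; c['rotation']=R.from_quat([x,y,z,w]).as_matrix();").replace("import numpy as np, cv2","import numpy as np, cv2, pickle\nfrom scipy.spatial.transform import Rotation as R")
open('h.py','w').write(s)
E
python3 - <<'E'
from h import *
a=cap('scene','s1');b=cap('side','d1')
pickle.dump((a,b),open('c.pkl','wb'))
print('slot',atz(a,444,194,114),atz(b,315,136,114))
print('pinh',atz(a,268,237,62),atz(b,292,246,62))
im=np.vstack
cv2.imwrite('pics/s1z.png',cv2.resize(a['img'][150:350,180:500,::-1],None,fx=2.5,fy=2.5,interpolation=cv2.INTER_CUBIC))
cv2.imwrite('pics/d1z.png',cv2.resize(b['img'][90:310,200:440,::-1],None,fx=2.7,fy=2.7,interpolation=cv2.INTER_CUBIC))
E
```

```text
slot [649.24954201  54.15960072 114.        ] [555.7736433   66.89606408 114.        ]
pinh [ 482.50621299 -236.92376806   62.        ] [ 479.0965119  -233.07432365   62.        ]
```

View pics/s1z.png

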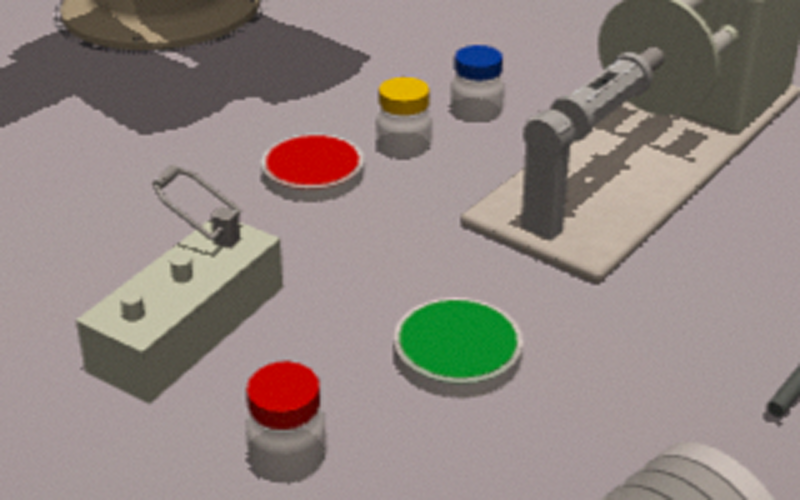

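View pics/d1z.png

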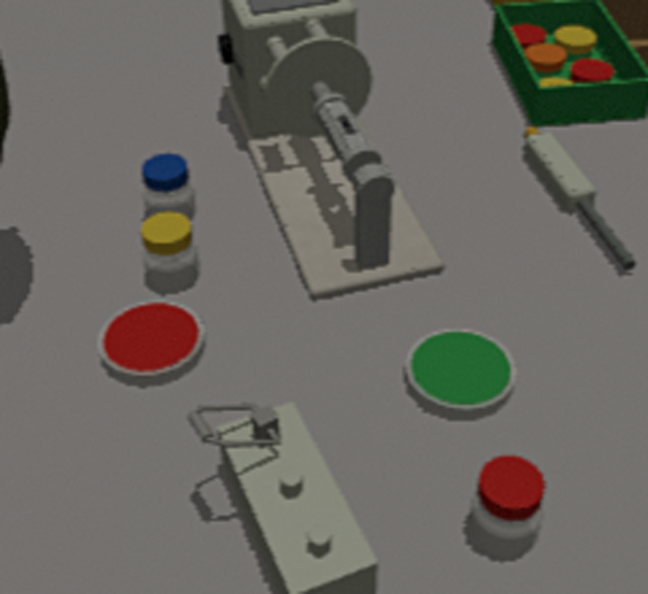

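```bash
python3 - <<'E'
from h import *
a,b=pickle.load(open('c.pkl','rb'))
print('slot',atz(a,421.6,182,114),atz(b,328.5,135.6,114), tri([(a,421.6,182),(b,328.5,135.6)]))
print('pin top',atz(a,270,235,72),atz(b,298,245.5,72))
cv2.imwrite('pics/s2z.png',cv2.resize(a['img'][155:225,380:460,::-1],None,fx=8,fy=8,interpolation=cv2.INTER_CUBIC))
cv2.imwrite('pics/d2z.png',cv2.resize(b['img'][100:200,280:380,::-1],None,fx=6,fy=6,interpolation=cv2.INTER_CUBIC))
cv2.imwrite('pics/s3z.png',cv2.resize(a['img'][205:315,205:305,::-1],None,fx=5,fy=5,interpolation=cv2.INTER_CUBIC))
cv2.imwrite('pics/d3z.png',cv2.resize(b['img'][230:310,260:350,::-1],None,fx=7,fy=7,interpolation=cv2.INTER_CUBIC))
E
```

```text
slot [589.93791034  60.36344474 114.        ] [589.01125089  64.04570602 114.        ] [588.86364205  62.305534   113.93078825]
pin top [ 492.23708435 -238.15427054   72.        ] [ 490.77913988 -241.73169986   72.        ]
```

View pics/s2z.png

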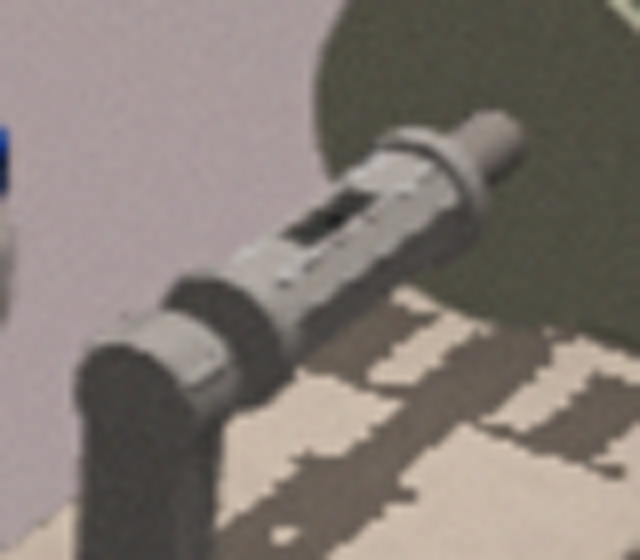

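View pics/d2z.png

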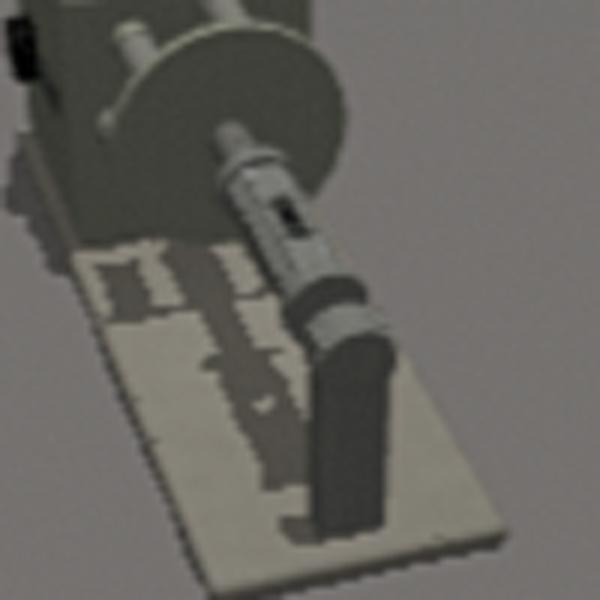

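View pics/s3z.png

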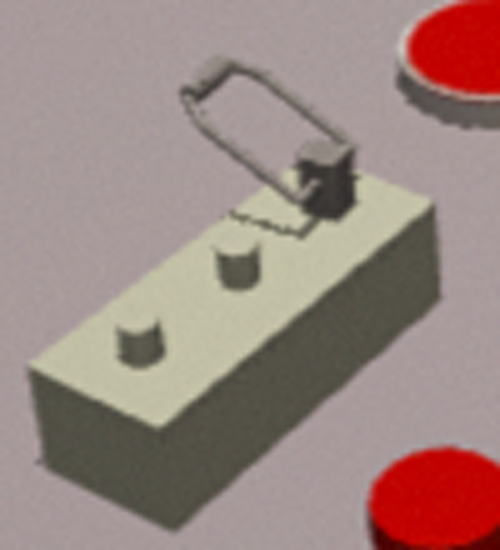

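View pics/d3z.png

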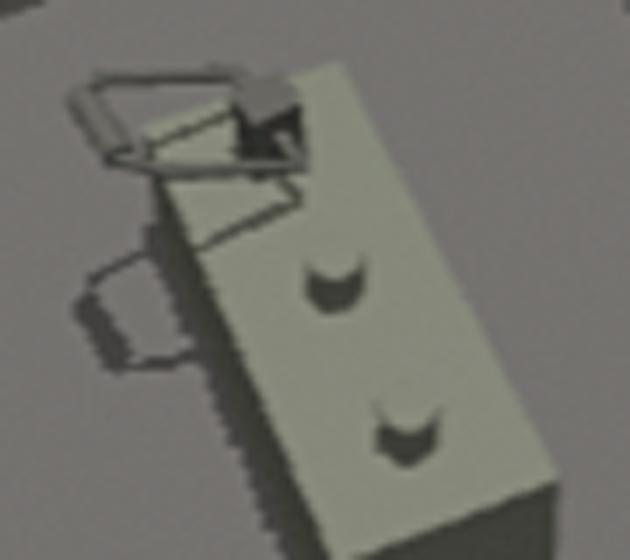

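```bash
python3 - <<'E'
from h import *
a,b=pickle.load(open('c.pkl','rb'))
p=lambda u,v:(205+u/5,205+v/5)
q=lambda u,v:(260+u/7,230+v/7)
for n,uv in dict(left=(30,368),front=(162,428),right=(435,203)).items(): print(n,atz(a,*p(*uv),46).round(1))
for n,uv in dict(far=(343,62),right=(557,480)).items(): print('side',n,atz(b,*q(*uv),46).round(1))
print('head',tri([(a,*p(327,150)),(b,*q(268,90))]).round(1),'(z~72)')
print('bar',tri([(a,*p(207,76)),(b,*q(100,122))]).round(1))
print('barends A',tri([(a,*p(228,64)),(b,*q(80,97))]).round(1),tri([(a,*p(190,92)),(b,*q(118,150))]).round(1))
s=lambda u,v:(380+u/8,155+v/8)
d=lambda u,v:(280+u/6,100+v/6)
print('slot',tri([(a,*s(332,216)),(b,*d(292,214))]).round(1))
print('slot ends',atz(a,*s(363,194),114).round(1),atz(a,*s(300,240),114).round(1))
print('slot ends side',atz(b,*d(281,195),114).round(1),atz(b,*d(304,233),114).round(1))
print('flanges far top, near top',tri([(a,*s(425,135)),(b,*d(255,157))]).round(1),tri([(a,*s(215,282)),(b,*d(325,283))]).round(1))
s0=readout.sense(); w,x,y,z=s0['ee_rot'];print(R.from_quat([x,y,z,w]).as_matrix().round(3))
E
```

```text
left [ 501.6 -366.8   46. ]
front [ 557.4 -348.7   46. ]
right [ 515.1 -207.    46. ]
side far [ 514.1 -205.1   46. ]
side right [ 555.  -348.8   46. ]
head [ 491.8 -236.4   71.9] (z~72)
bar [ 447.4 -257.9   91.3]
barends A [ 442.  -245.9   88.7] [ 451.9 -267.8   90.9]
slot [589.2  61.6 114.3]
slot ends [587.3  75.  114. ] [592.8  44.8 114. ]
slot ends side [586.7  78.6 114. ] [592.4  49.1 114. ]
flanges far top, near top [579.2 108.4 115.6] [595.5  10.5 115.8]
[[ 0.949  0.316 -0.   ]
 [ 0.316 -0.949  0.   ]
 [-0.    -0.    -1.   ]]
```

Request:
apply_moves --pt "0 0 0 -8.5" --pt "0 0 0 -8.5" --pt "0 0 0 -8.5" --pt "0 0 0 -8.5" --pt "0 0 0 -8.5" --pt "0 0 0 -8.5" --pt "0 0 0 -8.5" --pt "0 0 0 -8.5" --grip 4.5

```text
time_s: 2.55
eef_pos: [166.0, -498.1, 303.9]
ee_rot: [0.0, 0.727, 0.687, -0.0]
force: [-1.3, -0.6, -0.3]
grip_width: 0.525
```

Request:
apply_moves --pt "0 0 0 -8.0" --pt "0 0 0 -8.0" --pt "0 0 0 -8.0" --pt "0 0 0 -4.6"

```text
time_s: 2.95
eef_pos: [166.0, -498.1, 303.9]
ee_rot: [-0.0, 0.535, 0.845, 0.0]
force: [-0.7, -1.2, -0.3]
grip_width: 0.523
```

```bash
cat >> h.py <<'E'
def mv(x,y,z,yaw):
    s=readout.sense(); w,a,b,c=s['ee_rot']; M=R.from_quat([a,b,c,w]).as_matrix()
    cur=np.degrees(np.arctan2(M[1,0],M[0,0]))
    d=M.T@(np.array([x,y,z])-s['eef_pos'])/10
    print('t',round(s['time_s'],2),'pos',s['eef_pos'].round(1),'yaw',cur.round(2),'tilt',M[:,2].round(4),'F',s['force'].round(1),'gw',round(s['grip_width']*85.4,1)); print('shift cm (tool, before turn)',d.round(3),'turn',round(-(yaw-cur),2))
E
python3 -c "
from h import *
mv(493,-238,270,115)"
```

```text
t 2.95 pos [ 166.  -498.1  303.9] yaw 115.32 tilt [ 0.  0. -1.] F [-0.7 -1.2 -0.3] gw 44.6
shift cm (tool, before turn) [ 9.521 40.678  3.39 ] turn 0.32
```

Request:
apply_moves --pt "1.0 4.5 0.5 0" --pt "1.0 4.5 0.5 0" --pt "1.0 4.5 0.5 0" --pt "1.0 4.5 0.5 0" --pt "1.0 4.5 0.5 0" --pt "1.0 4.5 0.5 0" --pt "1.0 4.5 0.4 0" --pt "1.0 4.5 0 0"

```text
time_s: 3.75
eef_pos: [459.6, -271.7, 269.5]
ee_rot: [-0.0, 0.537, 0.844, 0.0]
force: [0.6, -0.4, -0.5]
grip_width: 0.527
```

Request:
apply_moves --pt "1.5 4.7 0 0.3" --pt "0 0 0 0" --pt "0 0 0 0"

```text
time_s: 4.05
eef_pos: [494.9, -239.1, 269.7]
ee_rot: [-0.0, 0.538, 0.843, -0.0]
force: [0.1, -0.4, 0.1]
grip_width: 0.527
```

```bash
python3 -c "
from h import *
mv(493,-238,200,115)
c=cap('wrist','w1');pickle.dump(c,open('w1.pkl','wb'));print(c['eye'],c['rotation'][:,2])
for t in ['pin','ring_bar','pin_hinge','tube_a']: print(t,[(round(x['score'],2),round(x['location'][0]*640),round(x['location'][1]*400)) for x in nets.boxes_of('wrist',t)])
for p in [(493,-238,72),(493,-238,46),(447,-258,90)]: print(proj(c,p))
"
```

```text
t 4.05 pos [ 494.9 -239.1  269.7] yaw 114.85 tilt [-5.e-04  0.e+00 -1.e+00] F [ 0.1 -0.4  0.1] gw 45.0
shift cm (tool, before turn) [ 0.183 -0.122  6.968] turn -0.15
[ 466.2379905  -178.7552481   339.66401724] [ 0.1107098  -0.23951582 -0.96455975]
pin [(0.66, 268, 197), (0.61, 311, 187)]
ring_bar [(0.77, 266, 194), (0.61, 311, 228)]
pin_hinge [(0.56, 310, 188)]
tube_a [(0.61, 308, 270), (0.45, 309, 230)]
[319.57839947 190.20493604]
[319.63226737 184.36103982]
[263.87710862 193.63898825]
```

View pics/w1.png

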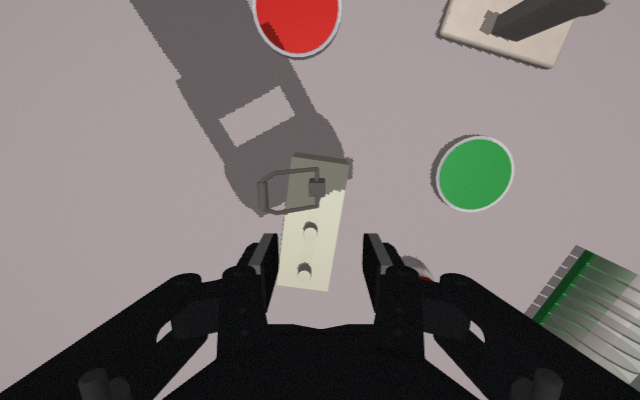

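```bash
python3 -c "
from h import *
c=pickle.load(open('w1.pkl','rb'))
cv2.imwrite('pics/w1z.png',cv2.resize(c['img'][145:295,240:360,::-1],None,fx=5,fy=4,interpolation=cv2.INTER_CUBIC) if 0 else cv2.resize(c['img'][145:285,240:370,::-1],None,fx=4.2,fy=4.2,interpolation=cv2.INTER_CUBIC))
"
```

```text
(no output)
```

View pics/w1z.png

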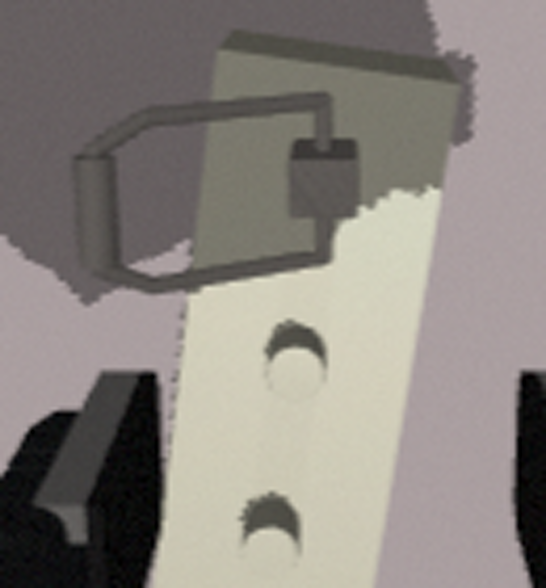

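```bash
python3 -c "
from h import *
c=pickle.load(open('w1.pkl','rb'));a,b=pickle.load(open('c.pkl','rb'))
z=lambda u,v:(240+u/4.2,145+v/4.2)
print('head',atz(c,*z(324,188),72)); 
print('w+a+b',tri([(a,270.4,235),(b,298.3,242.9),(c,*z(324,188))]), 'b head',atz(b,298.3,242.9,72), 'a', atz(a,270.4,235,72))
print('bar',atz(c,*z(97,215),90))
for u,v in [(220,48),(460,85)]: print('rack', atz(c,*z(u,v),46))
for u,v in [(295,375),(271,553)]: print('tube', atz(c,*z(u,v),62))
mv(492.5,-238,200,115)
"
```

```text
head [ 490.68919403 -238.58718809   72.        ]
w+a+b [ 491.57953352 -237.44466589   72.60606665] b head [ 491.77923927 -235.35398307   72.        ] a [ 492.71982649 -237.60544782   72.        ]
bar [ 447.24672662 -260.50669152   90.        ]
rack [ 455.41394561 -223.18168842   46.        ]
rack [ 512.51014083 -206.71702616   46.        ]
tube [ 505.00771751 -287.20168428   62.        ]
tube [ 519.7614139  -334.92342794   62.        ]
t 4.3 pos [ 493.9 -240.7  270. ] yaw 114.63 tilt [ 0.e+00 -1.e-04 -1.e+00] F [-0.6 -0.4  0.2] gw 45.3
shift cm (tool, before turn) [ 0.305 -0.014  7.   ] turn -0.37
```

Request:
apply_moves --pt "0.16 -0.14 2.5 0" --pt "0.1 -0.1 2.5 -0.2" --pt "0 0 2.0 0" --pt "0 0 1.5 0" --pt "0 0 1.5 0" --pt "0 0 0 0" --pt "0 0 0 0" --grip 3.2

```text
time_s: 5.0
eef_pos: [491.2, -238.9, 170.4]
ee_rot: [0.0, 0.538, 0.843, -0.0]
force: [-0.3, -0.5, -0.7]
grip_width: 0.371
```

```bash
python3 -c "
from h import *
mv(491.3,-238,122,115)
c=cap('wrist','w2');pickle.dump(c,open('w2.pkl','wb'))
cap('side','d2')
cv2.imwrite('pics/d2z.png',cv2.resize(cv2.imread('pics/d2.png')[160:310,220:380],None,fx=4,fy=4))
"
```

```text
t 5.0 pos [ 491.2 -238.9  170.4] yaw 114.89 tilt [ 3.e-04 -2.e-04 -1.e+00] F [-0.3 -0.5 -0.7] gw 31.6
shift cm (tool, before turn) [0.082 0.051 4.843] turn -0.11
```

View pics/w2.png

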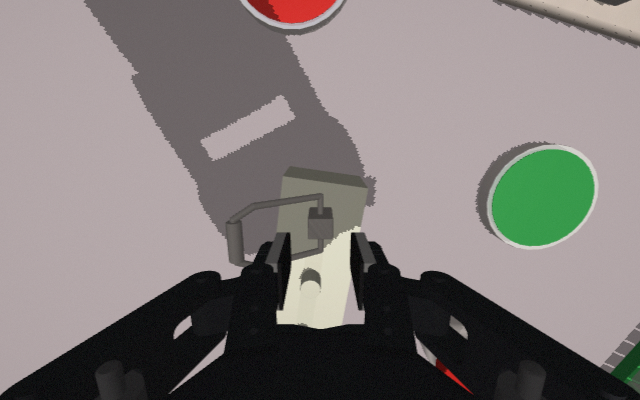

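View pics/d2z.png

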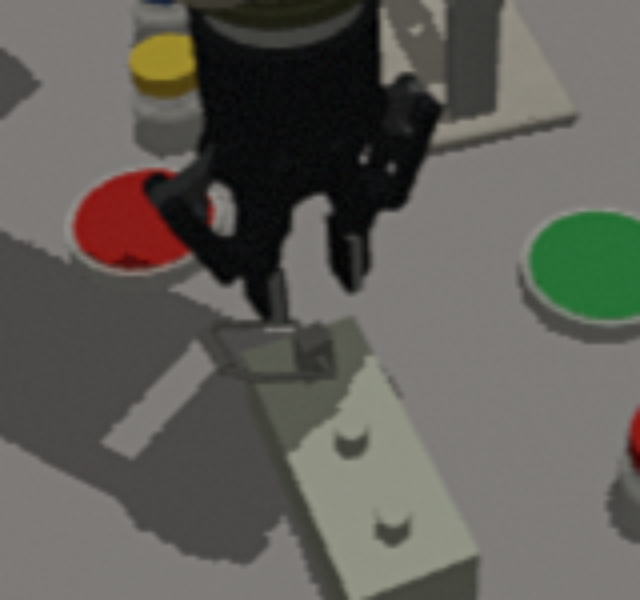

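```bash
python3 -c "
from h import *
from rig import capture
c=capture('side');w,x,y,z=c['rotation'];c=dict(c);c['rotation']=R.from_quat([x,y,z,w]).as_matrix()
s=readout.sense();p=s['eef_pos'];w,a,b,d=s['ee_rot'];M=R.from_quat([a,b,d,w]).as_matrix()
im=cv2.imread('pics/d2.png')[120:310,200:400];k=4
im=cv2.resize(im,None,fx=k,fy=k,interpolation=cv2.INTER_CUBIC)
for yy in range(-60,61,10):
  for zz in range(0,80,10):
    u=(proj(c,p+M@np.array([0,yy,zz]))-[200,120])*k+k/2
    cv2.circle(im,(int(u[0]),int(u[1])),2,(0,255,255) if yy==0 else ((0,0,255) if abs(yy)==40 else ((255,0,0) if zz==0 else (255,255,0))),-1)
cv2.imwrite('pics/d2g.png',im[:600])
"
```

```text
(no output)
```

View pics/d2g.png

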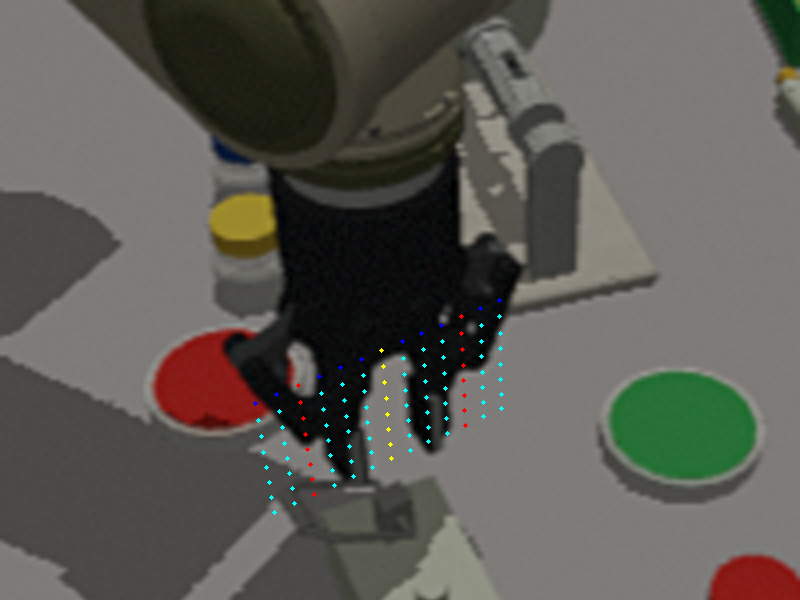

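Request:
apply_moves --pt "0.08 0.05 1.2 0" --pt "0 0 1.2 0" --pt "0 0 1.0 0" --pt "0 0 0.6 0" --pt "0 0 0.6 0" --pt "0 0 0 0" --pt "0 0 0 0" --grip 2.6

```text
time_s: 5.85
eef_pos: [491.5, -237.5, 124.0]
ee_rot: [0.0, 0.538, 0.843, 0.0]
force: [0.1, 0.2, 0.2]
grip_width: 0.304
```

```bash
python3 -c "
from h import *
mv(491.3,-238,122,115)
c=cap('wrist','w3');pickle.dump(c,open('w3.pkl','wb'))
cap('side','d3');cap('scene','s3')
cv2.imwrite('pics/d3z.png',cv2.resize(np.hstack([cv2.imread('pics/d3.png')[180:290,240:350],cv2.imread('pics/s3.png')[160:270,210:320]]),None,fx=3.6,fy=3.6,interpolation=cv2.INTER_CUBIC))
"
```

```text
t 5.85 pos [ 491.5 -237.5  124. ] yaw 114.94 tilt [ 2.e-04 -1.e-04 -1.e+00] F [0.1 0.2 0.2] gw 25.9
shift cm (tool, before turn) [-0.034 -0.041  0.2  ] turn -0.06
```

View pics/w3.png

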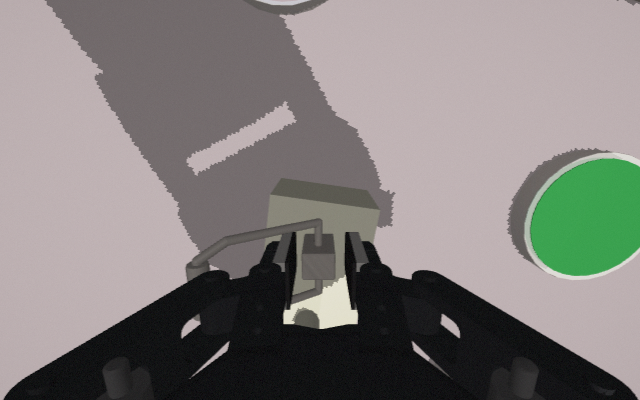

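View pics/d3z.png

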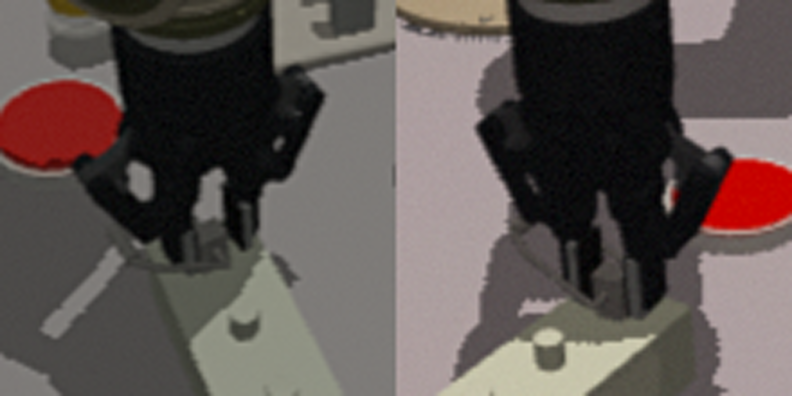

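Request:
apply_moves --pt "0 0 0 0" --pt "0 0 0 0" --pt "0 0 0 0" --pt "0 0 0 0" --pt "0 0 0 0" --grip 0.8 --force 45

```text
time_s: 6.5
eef_pos: [491.6, -237.5, 124.3]
ee_rot: [0.0, 0.538, 0.843, -0.0]
force: [-0.1, -0.1, 5.0]
grip_width: 0.171
```

```bash
python3 -c "
from h import *
mv(491.3,-238,220,100)
c=cap('wrist','w4');pickle.dump(c,open('w4.pkl','wb'))
s=readout.sense();p=s['eef_pos'];w,a,b,d=s['ee_rot'];M=R.from_quat([a,b,d,w]).as_matrix()
print('proj axis at head top',proj(c,p+M@[0,0,52]),'+-7 x',proj(c,p+M@[7,0,52]),proj(c,p+M@[-7,0,52]))
cv2.imwrite('pics/w4z.png',cv2.resize(c['img'][200:330,250:390,::-1],None,fx=4.5,fy=4.5,interpolation=cv2.INTER_CUBIC))
"
```

```text
t 6.5 pos [ 491.6 -237.5  124.3] yaw 114.94 tilt [ 6.e-04 -4.e-04 -1.e+00] F [-0.1 -0.1  5. ] gw 14.6
shift cm (tool, before turn) [-0.037 -0.042 -9.565] turn 14.94
proj axis at head top [321.5011525 266.6090397] +-7 x [321.52028962 253.0851299 ] [321.48253136 279.76832134]
```

View pics/w4z.png

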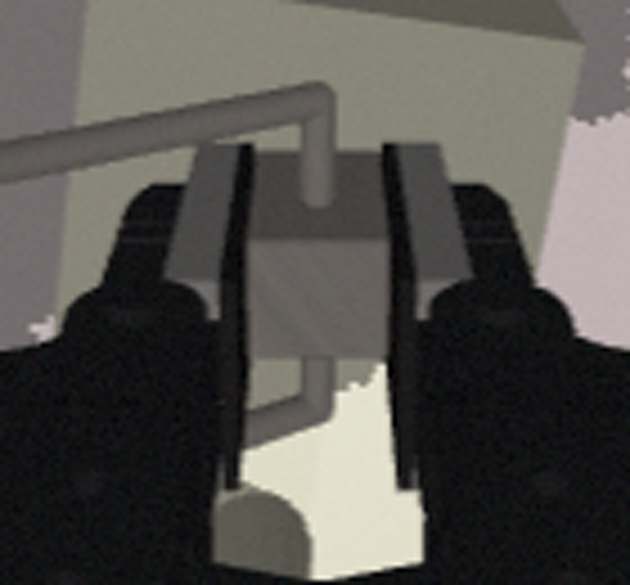

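Request:
apply_moves --pt "0 0 -0.5 0" --pt "0 0 -1.5 0" --pt "0 0 -3 0" --pt "0 0 -4 0" --pt "0 0 -4 0" --pt "0 0 -1 0" --pt "0 0 0 0"

```text
time_s: 7.25
eef_pos: [491.6, -237.6, 265.1]
ee_rot: [0.001, 0.538, 0.843, -0.0]
force: [-0.7, 0.6, -1.3]
grip_width: 0.174
```

```bash
python3 -c "
from h import *
c=cap('wrist','w5')
cap('side','d5')
cv2.imwrite('pics/d5z.png',cv2.resize(np.hstack([cv2.imread('pics/d5.png')[110:290,230:380],cv2.imread('pics/w5.png')[180:360,240:390]]),None,fx=2.6,fy=2.6,interpolation=cv2.INTER_CUBIC))
mv(601.7,-7,262,100)
"
```

```text
t 7.35 pos [ 491.  -237.2  262.4] yaw 114.94 tilt [-0.0019  0.0015 -1.    ] F [ 0.6 -0.4 -0.6] gw 14.9
shift cm (tool, before turn) [16.206 19.738  0.057] turn 14.94
```

View pics/d5z.png

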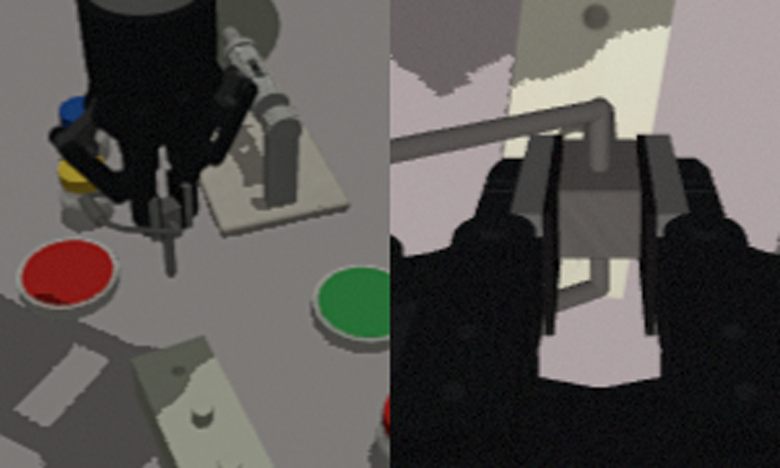

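Request:
apply_moves --pt "2.7 3.29 0 0" --pt "2.7 3.29 0 0" --pt "2.7 3.29 0 0" --pt "2.7 3.29 0 0" --pt "2.7 3.29 0 0" --pt "2.7 3.29 0 0" --pt "0 0 0 7.5" --pt "0 0 0 7.4"

```text
time_s: 8.15
eef_pos: [602.0, -5.9, 261.4]
ee_rot: [-0.002, 0.644, 0.765, -0.001]
force: [-0.1, -0.5, -1.5]
grip_width: 0.171
```

Request:
apply_moves --pt "0 0 0 0" --pt "0 0 0 0"

```text
time_s: 8.35
eef_pos: [601.9, -7.4, 262.5]
ee_rot: [-0.001, 0.641, 0.767, -0.001]
force: [-0.9, 0.5, -0.5]
grip_width: 0.176
```

```bash
python3 -c "
from h import *
mv(589.5,62,262,100)
c=cap('wrist','w6');pickle.dump(c,open('w6.pkl','wb'))
print('slot pred',proj(c,(589.5,62,114)))
for t in ['slot','spindle_top']: print(t,[(round(x['score'],2),round(x['location'][0]*640),round(x['location'][1]*400)) for x in nets.boxes_of('wrist',t)])
"
```

```text
t 8.35 pos [601.9  -7.4 262.5] yaw 100.22 tilt [-2.3e-03  5.0e-04 -1.0e+00] F [-0.9  0.5 -0.5] gw 15.0
shift cm (tool, before turn) [7.052 0.016 0.061] turn 0.22
slot pred [321.68512169 114.9263697 ]
slot [(0.94, 318, 98)]
spindle_top [(0.92, 321, 104), (0.36, 327, 307)]
```

View pics/w6.png

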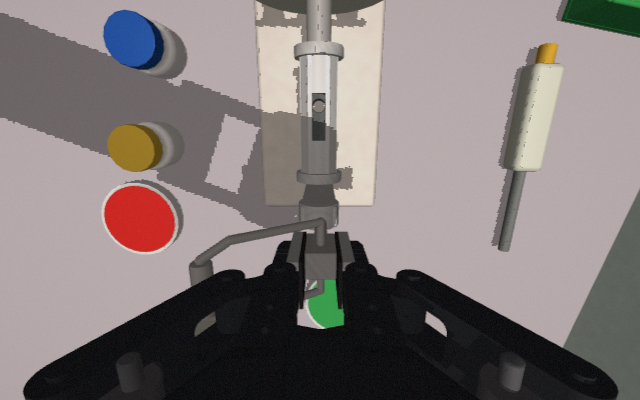

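```bash
python3 -c "
from h import *
c=pickle.load(open('w6.pkl','rb'))
cv2.imwrite('pics/w6z.png',cv2.resize(c['img'][30:230,280:360,::-1],None,fx=3,fy=3,interpolation=cv2.INTER_CUBIC))
cv2.imwrite('pics/w6y.png',cv2.resize(c['img'][80:150,290:350,::-1],None,fx=8,fy=8,interpolation=cv2.INTER_CUBIC))
"
```

```text
(no output)
```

View pics/w6z.png

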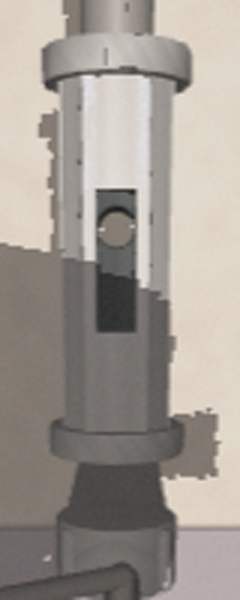

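View pics/w6y.png

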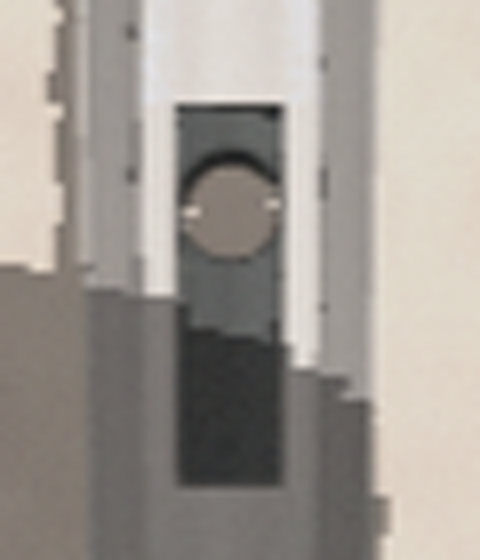

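```bash
python3 -c "
from h import *
c=pickle.load(open('w6.pkl','rb'))
z=lambda u,v:(290+u/8-.5+1/16,80+v/8-.5+1/16)
f=atz(c,*z(231,103),114);n=atz(c,*z(231,485),114);print(f,n,np.linalg.norm(f-n),'mid',(f+n)/2,np.degrees(np.arctan2(*(f-n)[[1,0]])))
print('w',np.linalg.norm(atz(c,*z(178,300),114)-atz(c,*z(284,300),114)))
h=atz(c,*z(230,204),109);print('hole',h, 'top/bot', atz(c,*z(230,149),109),atz(c,*z(230,258),109),np.linalg.norm(atz(c,*z(182,204),109)-atz(c,*z(278,204),109)))
mv(h[0],h[1],262,100.2)
"
```

```text
[584.42364526  76.86891868 114.        ] [590.3551375   43.65985082 114.        ] 33.73462299299888 mid [587.38939138  60.26438475 114.        ] 100.1268478192295
w 9.74057345710102
hole [585.77175234  68.57851747 109.        ] top/bot [584.9213818   73.34271277 109.        ] [586.61668159  63.84480688 109.        ] 8.928656836878172
t 8.5 pos [602.   -7.6 263.4] yaw 100.12 tilt [-8.e-04  2.e-04 -1.e+00] F [ 0.4  0.2 -0.7] gw 14.8
shift cm (tool, before turn) [ 7.784 -0.259  0.147] turn -0.08
```

Request:
apply_moves --pt "2.0 -0.1 0 0" --pt "2.0 -0.1 0 0" --pt "2.0 -0.06 0 0" --pt "1.78 0 0 0" --pt "0 0 1.0 0" --pt "0 0 1.0 0" --pt "0 0 0 0" --pt "0 0 0 0"

```text
time_s: 9.3
eef_pos: [586.1, 68.1, 243.4]
ee_rot: [-0.0, 0.643, 0.766, -0.0]
force: [-0.5, 0.6, -0.3]
grip_width: 0.175
```

```bash
python3 -c "
from h import *
mv(585.8,68.6,240,100.2)
w=cap('wrist','w7');a=cap('scene','s7');b=cap('side','d7')
cv2.imwrite('pics/d7z.png',cv2.resize(np.hstack([a['img'][130:230,370:470,::-1],b['img'][80:180,270:370,::-1]]),None,fx=4,fy=4,interpolation=cv2.INTER_CUBIC))
"
```

```text
t 9.3 pos [586.1  68.1 243.4] yaw 99.99 tilt [-9.e-04 -0.e+00 -1.e+00] F [-0.5  0.6 -0.3] gw 15.0
shift cm (tool, before turn) [ 0.053 -0.019  0.343] turn -0.21
```

View pics/d7z.png

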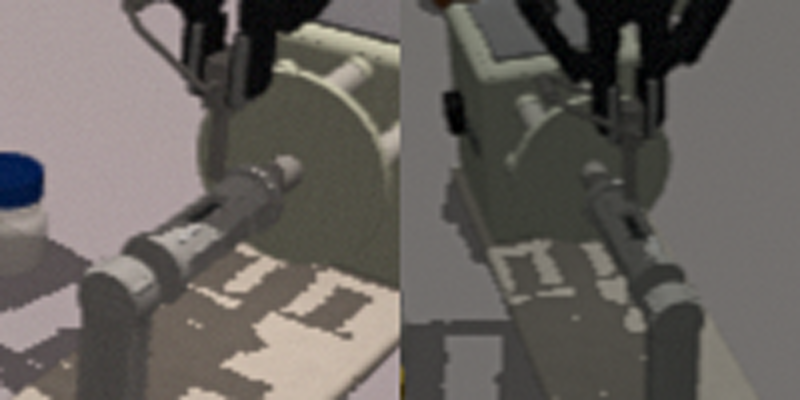

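View pics/w7.png

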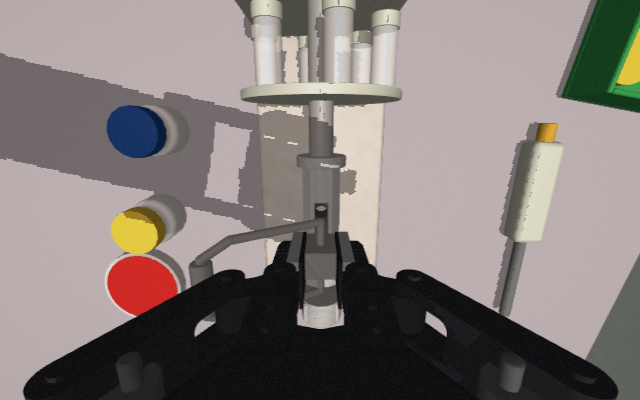

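```bash
python3 -c "
from h import *
from rig import capture
c=cap('wrist','w8')
print(proj(c,(585.8,68.6,109)),proj(c,(587.4,60.3,114)))
mv(585.8,68.6,240,100.2)
cv2.imwrite('pics/w8y.png',cv2.resize(c['img'][140:260,280:360,::-1],None,fx=6,fy=5,interpolation=cv2.INTER_CUBIC) if 0 else cv2.resize(c['img'][140:260,275:375,::-1],None,fx=5,fy=5,interpolation=cv2.INTER_CUBIC))
pickle.dump(c,open('w8.pkl','wb'))
"
```

```text
[320.4205633  211.55477248] [320.60993046 224.44367196]
t 9.5 pos [586.2  68.5 244.2] yaw 100.01 tilt [ 6.e-04 -1.e-04 -1.e+00] F [-0.1 -0.1 -0.6] gw 15.1
shift cm (tool, before turn) [ 0.017 -0.035  0.419] turn -0.19
```

View pics/w8y.png

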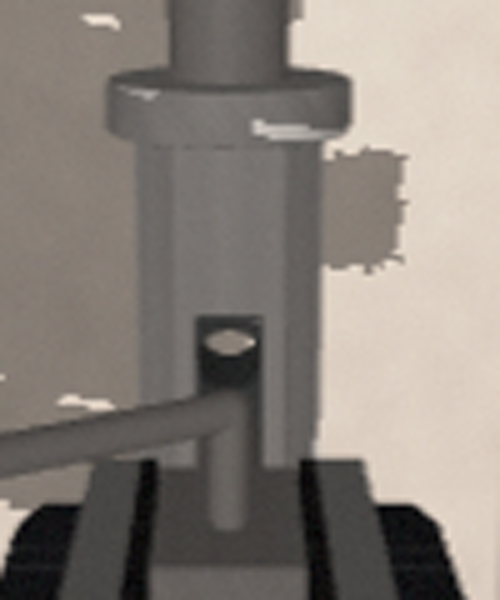

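Request:
apply_moves --pt "0.02 0 0.5 -0.2" --pt "0 0 0.5 0" --pt "0 0 0.3 0" --pt "0 0 0.1 0" --pt "0 0 0.1 0" --pt "0 0 0.1 0" --pt "0 0 0 0"

```text
time_s: 10.2
eef_pos: [586.0, 69.0, 227.9]
ee_rot: [0.0, 0.641, 0.767, 0.0]
force: [0.9, -1.2, -1.2]
grip_width: 0.175
```

```bash
python3 -c "
from h import *
mv(585.8,68.6,222,100.2)
a=cap('scene','s9');b=cap('side','d9')
cv2.imwrite('pics/d9z.png',cv2.resize(np.hstack([a['img'][150:210,390:450,::-1],b['img'][100:160,290:350,::-1]]),None,fx=6.5,fy=6.5,interpolation=cv2.INTER_CUBIC))
"
```

```text
t 10.2 pos [586.   69.  227.9] yaw 100.24 tilt [ 0.  0. -1.] F [ 0.9 -1.2 -1.2] gw 15.0
shift cm (tool, before turn) [-0.04  -0.025  0.589] turn 0.04
```

View pics/d9z.png

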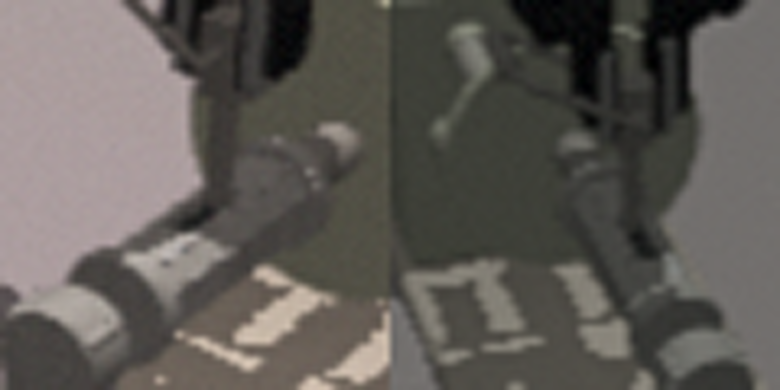

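Request:
apply_moves --pt "0 0 0.1 0" --pt "0 0 0.1 0" --pt "0 0 0.1 0" --pt "0 0 0 0"

```text
time_s: 10.7
eef_pos: [585.9, 69.0, 224.7]
ee_rot: [-0.0, 0.641, 0.767, -0.0]
force: [-0.3, 0.7, -0.9]
grip_width: 0.177
```

Request:
apply_moves --pt "0 0 0.1 0" --pt "0 0 0.1 0" --pt "0 0 0.1 0" --pt "0 0 0 0"

```text
time_s: 11.1
eef_pos: [585.9, 69.0, 221.7]
ee_rot: [-0.0, 0.641, 0.767, -0.0]
force: [-0.5, -0.3, -0.9]
grip_width: 0.174
```

Request:
apply_moves --pt "0 0 0.1 0" --pt "0 0 0.1 0" --pt "0 0 0.1 0" --pt "0 0 0.1 0" --pt "0 0 0 0"

```text
time_s: 11.6
eef_pos: [585.9, 69.1, 217.7]
ee_rot: [-0.0, 0.641, 0.767, -0.0]
force: [-0.1, 0.7, -0.7]
grip_width: 0.173
```

Request:
apply_moves --pt "0 0 0.15 0" --pt "0 0 0.15 0" --pt "0 0 0.15 0" --pt "0 0 0.15 0" --pt "0 0 0 0"

```text
time_s: 12.1
eef_pos: [585.9, 69.0, 211.6]
ee_rot: [-0.0, 0.641, 0.767, -0.0]
force: [-0.3, -0.8, -0.7]
grip_width: 0.177
```

Request:
apply_moves --pt "0 0 0.2 0" --pt "0 0 0.2 0" --pt "0 0 0.2 0" --pt "0 0 0.2 0" --pt "0 0 0.2 0" --pt "0 0 0 0"

```text
time_s: 12.7
eef_pos: [585.9, 69.0, 201.6]
ee_rot: [-0.0, 0.641, 0.767, -0.0]
force: [-0.1, -0.6, -0.9]
grip_width: 0.171
```

Request:
apply_moves --pt "0 0 0.2 0" --pt "0 0 0.2 0" --pt "0 0 0.1 0" --pt "0 0 0.1 0" --pt "0 0 0 0"

```text
time_s: 13.2
eef_pos: [585.9, 69.0, 195.7]
ee_rot: [-0.0, 0.641, 0.767, -0.0]
force: [-0.3, 0.0, -0.6]
grip_width: 0.17
```

Request:
apply_moves --pt "0 0 0.1 0" --pt "0 0 0.1 0" --pt "0 0 0 0"

```text
time_s: 13.5
eef_pos: [585.9, 69.0, 193.8]
ee_rot: [-0.0, 0.641, 0.767, -0.0]
force: [0.4, 0.3, -0.9]
grip_width: 0.17
```

Request:
apply_moves --pt "0 0 0.05 0" --pt "0 0 0.05 0" --pt "0 0 0 0"

```text
time_s: 13.8
eef_pos: [585.9, 69.0, 192.8]
ee_rot: [-0.0, 0.641, 0.767, -0.0]
force: [-0.1, 0.9, -1.3]
grip_width: 0.179
```

Request:
apply_moves --pt "0 0 0.05 0" --pt "0 0 0.05 0" --pt "0 0 0 0"

```text
time_s: 14.1
eef_pos: [586.0, 69.0, 192.3]
ee_rot: [0.0, 0.641, 0.767, 0.0]
force: [-2.3, -0.2, 3.8]
grip_width: 0.176
```

Request:
apply_moves --pt "0 0 0.03 0" --pt "0 0 0 0"

```text
time_s: 14.3
eef_pos: [586.0, 69.0, 192.3]
ee_rot: [0.0, 0.641, 0.767, 0.0]
force: [-2.8, 1.3, 6.1]
grip_width: 0.174
```

```bash
python3 -c "
from h import *
mv(585.8,68.6,222,100.2)
w=cap('wrist','w10');a=cap('scene','s10');b=cap('side','d10')
cv2.imwrite('pics/d10z.png',cv2.resize(np.hstack([a['img'][145:225,380:460,::-1],b['img'][90:170,285:365,::-1]]),None,fx=5,fy=5,interpolation=cv2.INTER_CUBIC))
"
```

```text
t 14.3 pos [586.   69.  192.3] yaw 100.24 tilt [ 6.e-04 -1.e-04 -1.e+00] F [-2.8  1.3  6.1] gw 14.8
shift cm (tool, before turn) [-0.04  -0.027 -2.968] turn 0.04
```

View pics/d10z.png

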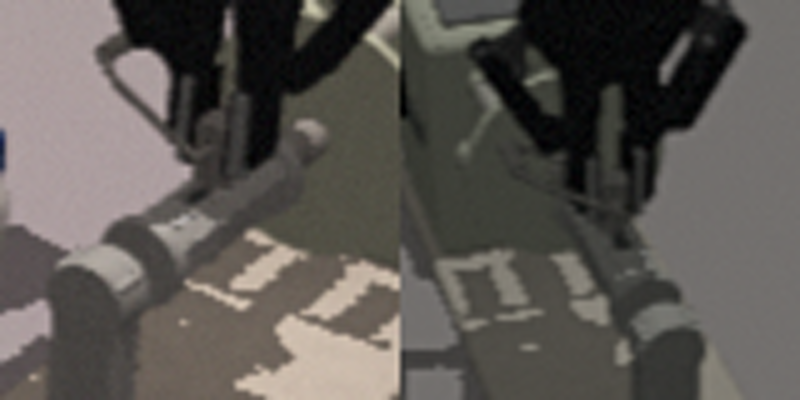

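View pics/w10.png

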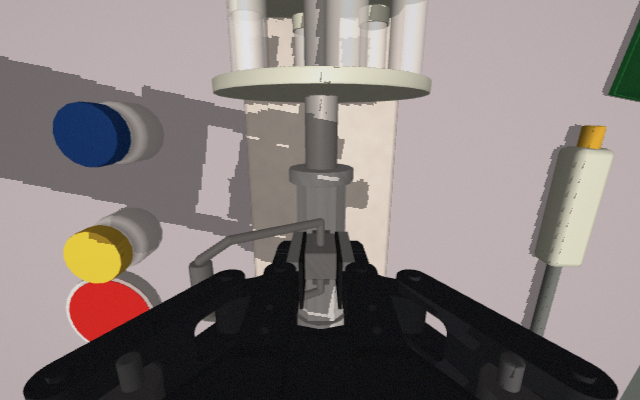

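Request:
apply_moves --pt "0 0 0 0" --pt "0 0 0 0" --pt "0 0 0 0" --grip 2.5

```text
time_s: 14.75
eef_pos: [585.9, 69.0, 191.3]
ee_rot: [-0.0, 0.641, 0.767, -0.0]
force: [-0.3, -0.0, 0.0]
grip_width: 0.295
```

Request:
apply_moves --pt "0 0 -0.3 0" --pt "0 0 -0.7 0" --pt "0 0 -1.5 0" --pt "0 0 -3 0" --pt "0 0 -3.5 0" --pt "0 0 -1 0" --pt "0 0 0 0"

```text
time_s: 15.45
eef_pos: [586.2, 69.0, 293.3]
ee_rot: [0.001, 0.641, 0.767, 0.001]
force: [1.1, -0.1, -0.4]
grip_width: 0.293
```

```bash
python3 -c "
from h import *
mv(585.8,68.6,292,100.2)
w=cap('wrist','w11');a=cap('scene','s11');b=cap('side','d11');pickle.dump((w,a,b),open('c11.pkl','wb'))
cv2.imwrite('pics/d11z.png',cv2.resize(np.hstack([a['img'][145:225,380:460,::-1],b['img'][90:170,285:365,::-1]]),None,fx=5,fy=5,interpolation=cv2.INTER_CUBIC))
"
```

```text
t 15.45 pos [586.2  69.  293.3] yaw 100.24 tilt [ 3.4e-03 -3.0e-04 -1.0e+00] F [ 1.1 -0.1 -0.4] gw 25.1
shift cm (tool, before turn) [-0.036 -0.053  0.133] turn 0.04
```

View pics/d11z.png

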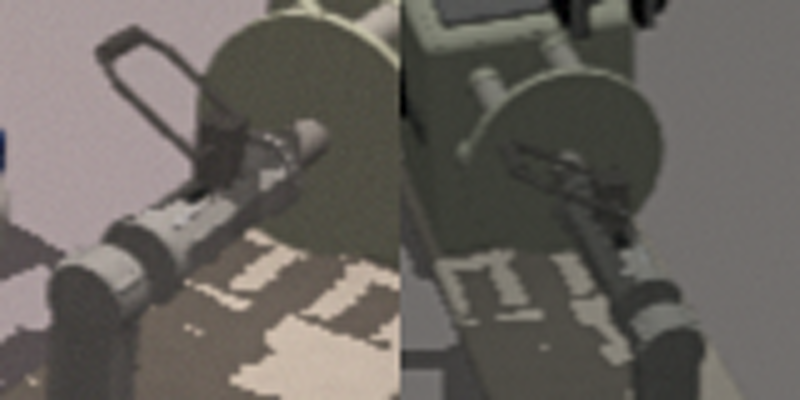

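View pics/w11.png

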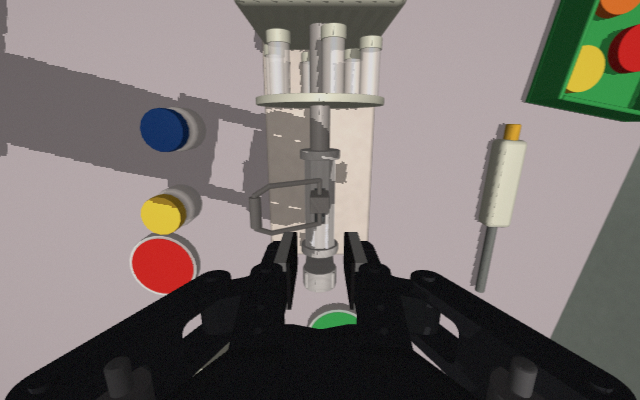

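```bash
python3 -c "
from h import *
w,a,b=pickle.load(open('c11.pkl','rb'))
cv2.imwrite('pics/w11z.png',cv2.resize(w['img'][140:270,235:365,::-1],None,fx=4.5,fy=4.5,interpolation=cv2.INTER_CUBIC))
P=np.array([586,69,114.]);ex=np.array([.984,.177,0]);ez=np.array([0,0,1.])
print('headtop',proj(w,P+26*ez),proj(a,P+26*ez),proj(b,P+26*ez))
for th in (.45,.5,.55,.6,.65,.7):
  B=P+16*ez+56*(-np.cos(th)*ex+np.sin(th)*ez); print(th,B.round(1),proj(w,B).round(1),proj(a,B).round(1),proj(b,B).round(1))
"
```

```text
headtop [319.9940235  204.86255394] [424.07622398 168.20434555] [326.98920844 125.47774345]
0.45 [536.4  60.1 154.4] [254.2 210.3] [402.5 155. ] [306.7 123.7]
0.5 [537.6  60.3 156.8] [255.2 211.3] [403.1 154. ] [307.2 122.7]
0.55 [539.   60.5 159.3] [256.3 212.3] [403.8 153.1] [307.7 121.7]
0.6 [540.5  60.8 161.6] [257.7 213.2] [404.5 152.2] [308.3 120.8]
0.65 [542.1  61.1 163.9] [259.3 214.2] [405.3 151.3] [308.9 119.8]
0.7 [543.9  61.4 166.1] [261.1 215.2] [406.1 150.5] [309.6 118.9]
```

View pics/w11z.png

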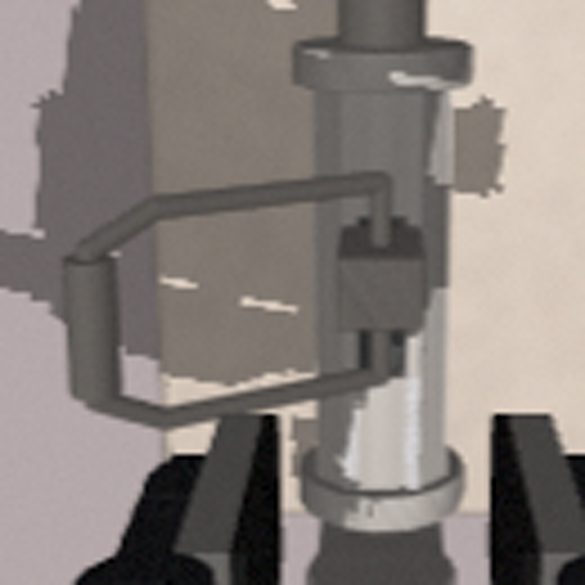

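Request:
apply_moves --pt "0 -2.4 0 0" --pt "0 -2.4 0 0" --pt "0 0 2 0" --pt "0 0 2 0" --pt "0 0 0.5 0" --pt "0 0 0 0"

```text
time_s: 16.2
eef_pos: [538.5, 60.5, 245.5]
ee_rot: [-0.001, 0.641, 0.767, -0.001]
force: [-0.4, -0.1, 1.2]
grip_width: 0.293
```

```bash
python3 -c "
from h import *
mv(538.8,60.5,218,100.2)
w=cap('wrist','w12');a=cap('scene','s12');b=cap('side','d12')
cv2.imwrite('pics/d12z.png',cv2.resize(np.hstack([w['img'][180:320,250:390,::-1],np.vstack([a['img'][115:185,360:430,::-1],b['img'][80:150,285:355,::-1]]).repeat(1,1)]),None,fx=3.8,fy=3.8,interpolation=cv2.INTER_CUBIC))
"
```

```text
t 16.2 pos [538.5  60.5 245.5] yaw 100.23 tilt [-2.7e-03  3.0e-04 -1.0e+00] F [-0.4 -0.1  1.2] gw 25.0
shift cm (tool, before turn) [-0.008  0.041  2.751] turn 0.03
```

View pics/d12z.png

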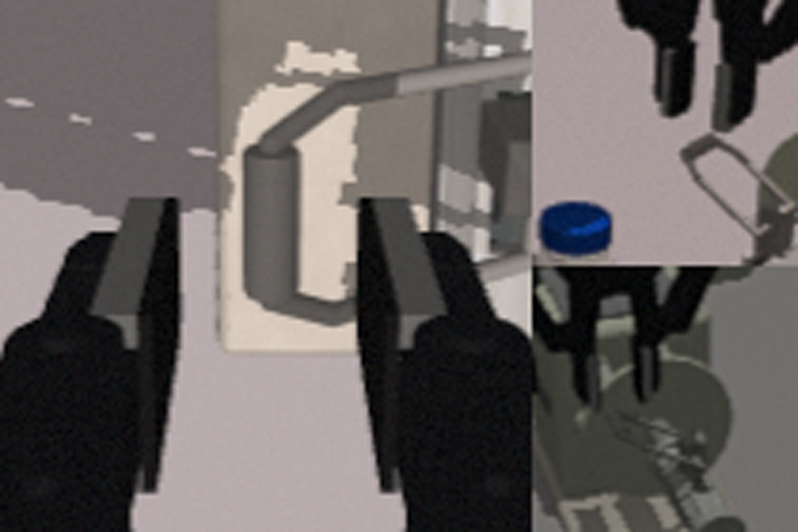

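Request:
apply_moves --pt "0 0 1 0" --pt "0 0 1 0" --pt "0 0 0.7 0" --pt "0 0 0 0" --pt "0 0 0 0"

```text
time_s: 16.85
eef_pos: [538.8, 60.5, 219.5]
ee_rot: [-0.0, 0.641, 0.767, -0.0]
force: [0.6, -0.1, 0.8]
grip_width: 0.289
```

```bash
python3 -c "
from h import *
mv(538.8,60.5,218,100.2)
w=cap('wrist','w13');a=cap('scene','s13');b=cap('side','d13')
cv2.imwrite('pics/d13z.png',cv2.resize(np.hstack([w['img'][180:320,250:390,::-1],np.vstack([a['img'][115:185,370:440,::-1],b['img'][80:150,285:355,::-1]]).repeat(1,1)]),None,fx=3.8,fy=3.8,interpolation=cv2.INTER_CUBIC))
"
```

```text
t 16.85 pos [538.8  60.5 219.5] yaw 100.24 tilt [-2.e-04  1.e-04 -1.e+00] F [ 0.6 -0.1  0.8] gw 24.7
shift cm (tool, before turn) [-0.001  0.003  0.151] turn 0.04
```

View pics/d13z.png

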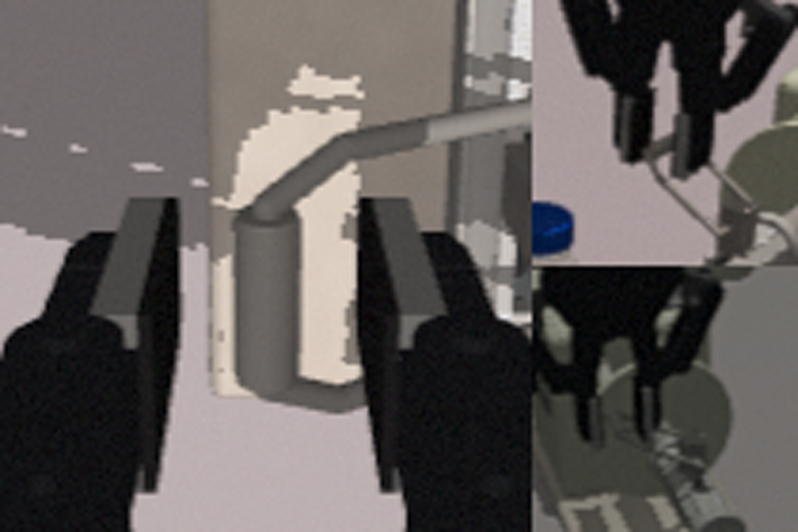

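Request:
apply_moves --pt "0 0.15 0 0" --pt "0 0.2 0 0" --pt "0 0.15 0 0" --pt "0 0.45 -0.57 0" --pt "0 0.45 -0.57 0" --pt "0 0 0 0" --grip 1.8

```text
time_s: 17.6
eef_pos: [553.3, 63.0, 232.1]
ee_rot: [0.001, 0.641, 0.767, 0.001]
force: [-1.5, -0.2, 1.2]
grip_width: 0.212
```

```bash
python3 -c "
from h import *
mv(538.8,60.5,218,100.2)
w=cap('wrist','w14');a=cap('scene','s14');b=cap('side','d14')
cv2.imwrite('pics/d14z.png',cv2.resize(np.hstack([w['img'][180:320,250:390,::-1],np.vstack([a['img'][115:185,370:440,::-1],b['img'][80:150,285:355,::-1]]).repeat(1,1)]),None,fx=3.8,fy=3.8,interpolation=cv2.INTER_CUBIC))
"
```

```text
t 17.6 pos [553.3  63.  232.1] yaw 100.24 tilt [ 1.9e-03 -2.0e-04 -1.0e+00] F [-1.5 -0.2  1.2] gw 18.1
shift cm (tool, before turn) [ 0.009 -1.472  1.404] turn 0.04
```

View pics/d14z.png

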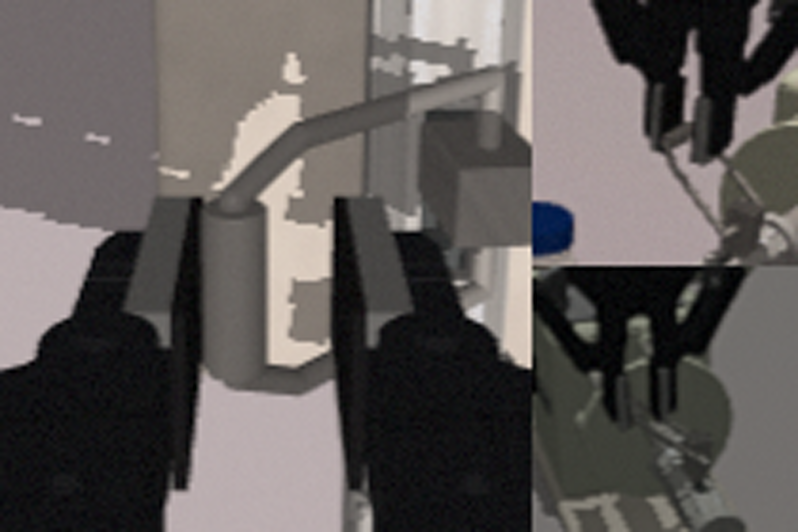

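Request:
apply_moves --pt "0 0.55 -0.3 0" --pt "0 0.55 -0.3 0" --pt "0 0.65 -0.2 0" --pt "0 0.65 -0.2 0" --pt "0 0 0 0"

```text
time_s: 18.25
eef_pos: [576.9, 67.3, 241.0]
ee_rot: [0.0, 0.641, 0.767, 0.0]
force: [-0.2, 0.4, 0.1]
grip_width: 0.21
```

Request:
apply_moves --pt "0 0.7 -0.1 0" --pt "0 0.7 -0.1 0" --pt "0 0.6 0.07 0" --pt "0 0.6 0.07 0" --pt "0 0 0 0"

```text
time_s: 18.75
eef_pos: [602.3, 71.9, 241.1]
ee_rot: [-0.0, 0.641, 0.767, -0.0]
force: [-0.3, 0.4, -0.3]
grip_width: 0.206
```

```bash
python3 -c "
from h import *
mv(586,69,218,100.2)
w=cap('wrist','w15');a=cap('scene','s15');b=cap('side','d15')
cv2.imwrite('pics/d15z.png',cv2.resize(np.hstack([w['img'][180:320,250:390,::-1],np.vstack([a['img'][115:185,380:450,::-1],b['img'][80:150,295:365,::-1]]).repeat(1,1)]),None,fx=3.8,fy=3.8,interpolation=cv2.INTER_CUBIC))
"
```

```text
t 18.75 pos [602.3  71.9 241.1] yaw 100.24 tilt [-2.e-04  1.e-04 -1.e+00] F [-0.3  0.4 -0.3] gw 17.6
shift cm (tool, before turn) [-1.000e-03 -1.652e+00  2.315e+00] turn 0.04
```

View pics/d15z.png

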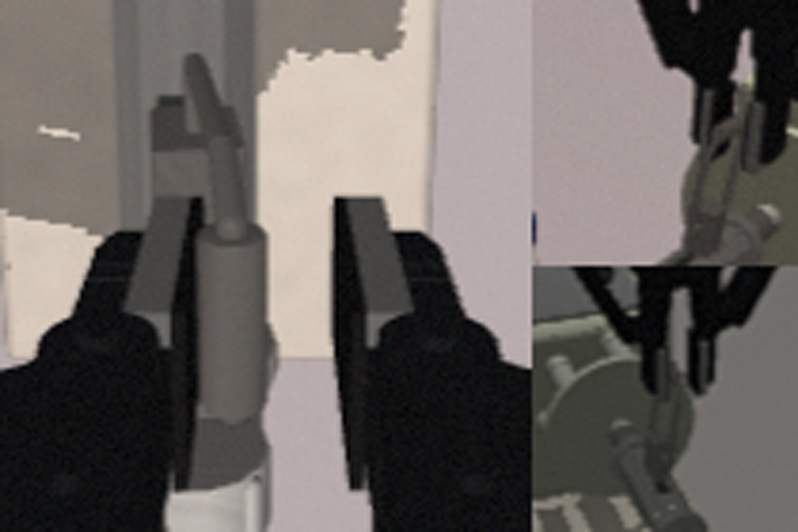

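Request:
apply_moves --pt "0 0.45 0.1 0" --pt "0 0.45 0.15 0" --pt "0 0.45 0.2 0" --pt "0 0.45 0.25 0" --pt "0 0.4 0.3 0" --pt "0 0.4 0.35 0" --pt "0 0 0 0"

```text
time_s: 19.6
eef_pos: [627.5, 76.6, 227.2]
ee_rot: [-0.0, 0.641, 0.767, -0.0]
force: [-0.1, -0.1, -0.2]
grip_width: 0.211
```

```bash
python3 -c "
from h import *
mv(586,69,218,100.2)
w=cap('wrist','w16');a=cap('scene','s16');b=cap('side','d16')
cv2.imwrite('pics/d16z.png',cv2.resize(np.hstack([w['img'][180:320,250:390,::-1],np.vstack([a['img'][125:195,390:460,::-1],b['img'][80:150,310:380,::-1]]).repeat(1,1)]),None,fx=3.8,fy=3.8,interpolation=cv2.INTER_CUBIC))
"
```

```text
t 19.6 pos [627.5  76.6 227.2] yaw 100.24 tilt [-1.e-03  1.e-04 -1.e+00] F [-0.1 -0.1 -0.2] gw 18.0
shift cm (tool, before turn) [-0.006 -4.218  0.926] turn 0.04
```

View pics/d16z.png

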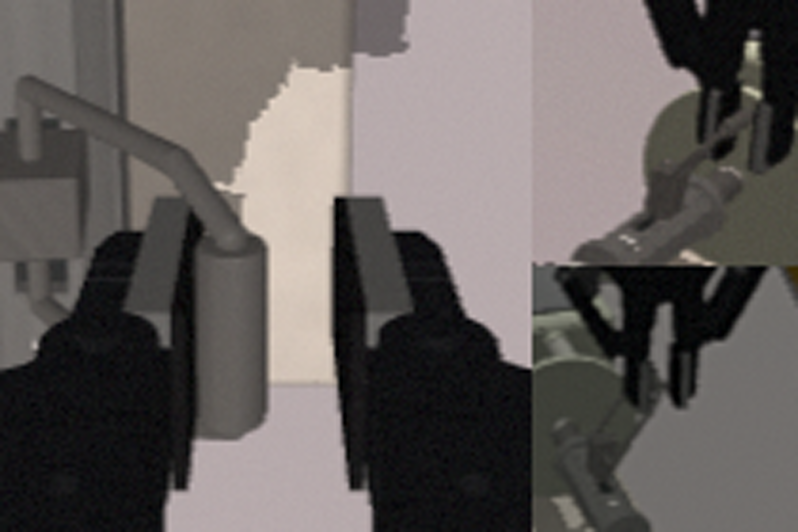

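Request:
apply_moves --pt "0 0.1 -1 0" --pt "0 0 -1.5 0" --pt "0 0 -1.2 0" --pt "0 0 0 0"

```text
time_s: 20.15
eef_pos: [628.8, 76.7, 267.7]
ee_rot: [0.002, 0.641, 0.767, 0.001]
force: [-0.3, 0.2, 0.2]
grip_width: 0.209
```

Request:
apply_moves --pt "0 -0.15 0 0" --pt "0 -0.15 0 0" --pt "0 0 0 0" --pt "0 0 0 0" --grip 0 --force 25

```text
time_s: 20.55
eef_pos: [625.2, 76.1, 264.7]
ee_rot: [-0.0, 0.641, 0.767, -0.0]
force: [0.1, 0.0, -0.0]
grip_width: 0.001
```

```bash
cat > v.py <<'E'
from h import *
import sys
def view(n,a0=(390,125),b0=(310,80),w0=(250,180)):
    mv(586,69,190,100.2)
    w=cap('wrist','w'+n);a=cap('scene','s'+n);b=cap('side','d'+n);pickle.dump((w,a,b),open('c%s.pkl'%n,'wb'))
    cv2.imwrite('pics/z%s.png'%n,cv2.resize(np.hstack([w['img'][w0[1]:w0[1]+140,w0[0]:w0[0]+140,::-1],np.vstack([a['img'][a0[1]:a0[1]+70,a0[0]:a0[0]+70,::-1],b['img'][b0[1]:b0[1]+70,b0[0]:b0[0]+70,::-1]])]),None,fx=3.8,fy=3.8,interpolation=cv2.INTER_CUBIC))
if __name__=='__main__': view(sys.argv[1])
E
python3 v.py 17
```

```text
t 20.55 pos [625.2  76.1 264.7] yaw 100.23 tilt [-7.e-04  1.e-04 -1.e+00] F [ 0.1  0.  -0. ] gw 0.1
shift cm (tool, before turn) [-5.000e-03 -3.981e+00  7.475e+00] turn 0.03
```

View pics/z17.png

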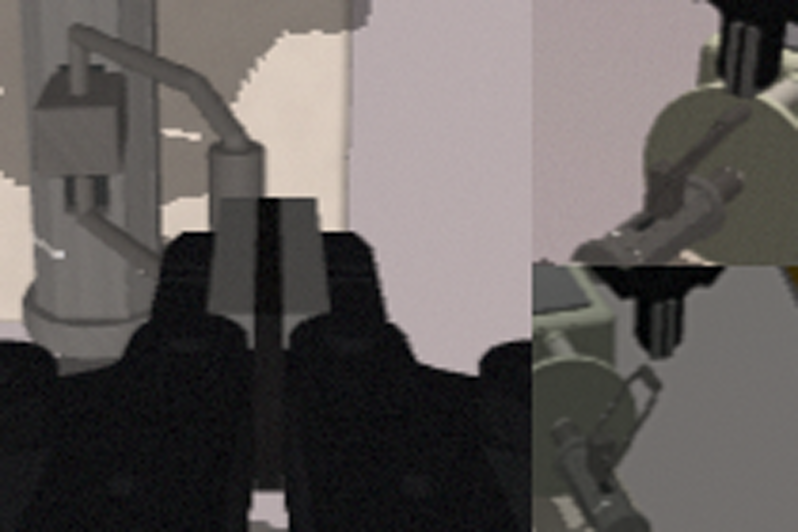

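Request:
apply_moves --pt "0 0 0.7 0" --pt "0 0 0.6 0" --pt "0 0.2 0.35 0" --pt "0 0.25 0.35 0" --pt "0 0.2 0.35 0" --pt "0 0.2 0.4 0" --pt "0 0.2 0.4 0" --pt "0 0 0 0"

```text
time_s: 21.5
eef_pos: [635.5, 78.0, 232.4]
ee_rot: [-0.001, 0.641, 0.767, -0.001]
force: [-0.8, -0.1, -0.9]
grip_width: -0.0
```

```bash
python3 v.py 18
```

```text
t 21.5 pos [635.5  78.  232.4] yaw 100.24 tilt [-2.1e-03  1.0e-04 -1.0e+00] F [-0.8 -0.1 -0.9] gw -0.0
shift cm (tool, before turn) [-0.009 -5.019  4.248] turn 0.04
```

View pics/z18.png

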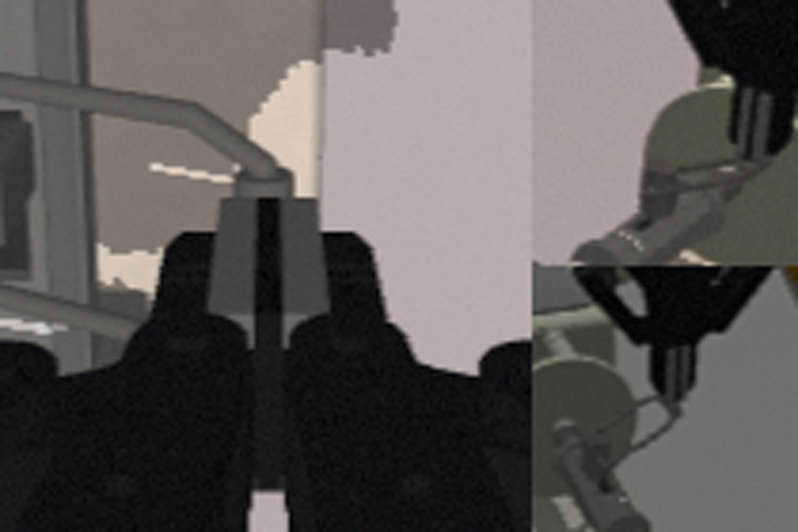

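Request:
apply_moves --pt "0 0.15 0.4 0" --pt "0 0.15 0.5 0" --pt "0 0.1 0.5 0" --pt "0 0.1 0.5 0" --pt "0 0 0.5 0" --pt "0 0 0.5 0" --pt "0 0 0 0"

```text
time_s: 22.35
eef_pos: [640.3, 78.9, 203.6]
ee_rot: [-0.001, 0.641, 0.767, -0.0]
force: [-0.3, -0.0, 0.2]
grip_width: -0.002
```

Request:
apply_moves --pt "0 -0.05 0.4 0" --pt "0 -0.1 0.4 0" --pt "0 -0.1 0.4 0" --pt "0 -0.15 0.4 0" --pt "0 0 0 0"

```text
time_s: 22.85
eef_pos: [636.3, 78.2, 187.9]
ee_rot: [-0.001, 0.641, 0.767, -0.0]
force: [0.7, 0.2, -0.0]
grip_width: 0.003
```

```bash
python3 v.py 19
```

```text
t 22.85 pos [636.3  78.2 187.9] yaw 100.24 tilt [-1.3e-03  1.0e-04 -1.0e+00] F [ 0.7  0.2 -0. ] gw 0.2
shift cm (tool, before turn) [-0.01  -5.109 -0.206] turn 0.04
```

View pics/z19.png

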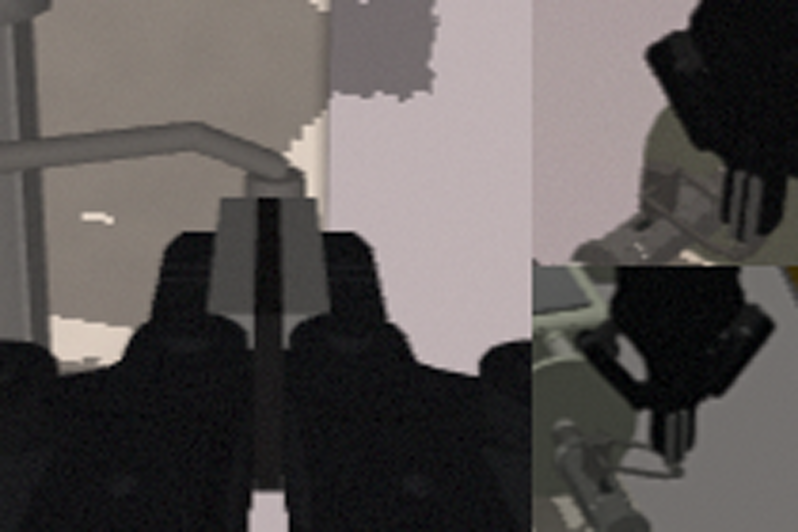

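Request:
apply_moves --pt "0 -0.15 0.35 0" --pt "0 -0.15 0.35 0" --pt "0 -0.2 0.3 0" --pt "0 -0.2 0.3 0" --pt "0 -0.2 0.2 0" --pt "0 0 0 0"

```text
time_s: 23.6
eef_pos: [627.5, 76.6, 173.3]
ee_rot: [-0.0, 0.641, 0.767, -0.0]
force: [0.5, -0.1, 0.2]
grip_width: 0.001
```

```bash
python3 v.py 20
```

```text
t 23.6 pos [627.5  76.6 173.3] yaw 100.24 tilt [-7.e-04  0.e+00 -1.e+00] F [ 0.5 -0.1  0.2] gw 0.1
shift cm (tool, before turn) [-0.006 -4.215 -1.67 ] turn 0.04
```

View pics/z20.png

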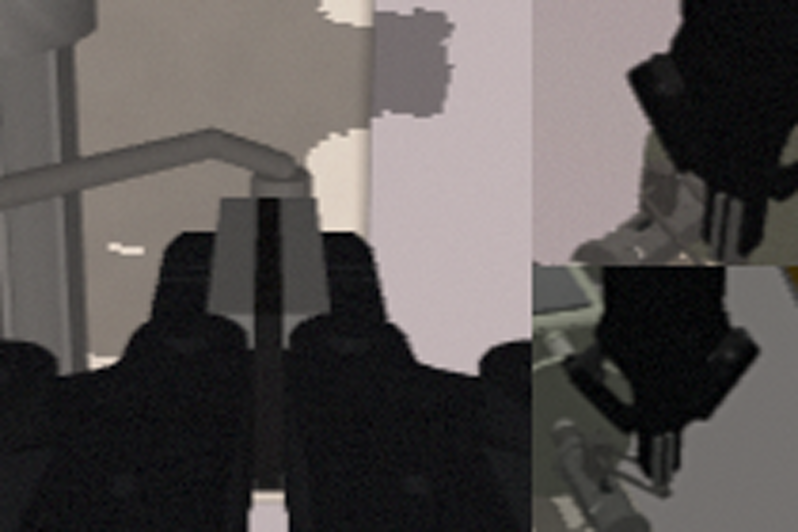

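Request:
apply_moves --pt "0 0 -1 0" --pt "0 0 -1 0" --pt "0 1.5 0 0" --pt "0 1.5 0 0" --pt "0 0 0 0"

```text
time_s: 24.25
eef_pos: [658.3, 82.0, 194.5]
ee_rot: [0.001, 0.641, 0.767, 0.001]
force: [-0.5, 0.0, -0.5]
grip_width: -0.007
```

Request:
apply_moves --pt "0 0 1.5 0" --pt "0 0 1.5 0" --pt "0 0 1.2 0" --pt "0 0 0.3 0" --pt "0 0 0 0"

```text
time_s: 24.75
eef_pos: [657.0, 81.9, 147.8]
ee_rot: [-0.001, 0.641, 0.767, -0.0]
force: [-0.2, 0.1, -0.2]
grip_width: 0.005
```

```bash
python3 v.py 21
```

```text
t 24.75 pos [657.   81.9 147.8] yaw 100.23 tilt [-1.4e-03  1.0e-04 -1.0e+00] F [-0.2  0.1 -0.2] gw 0.4
shift cm (tool, before turn) [-5.000e-03 -7.222e+00 -4.208e+00] turn 0.03
```

View pics/z21.png

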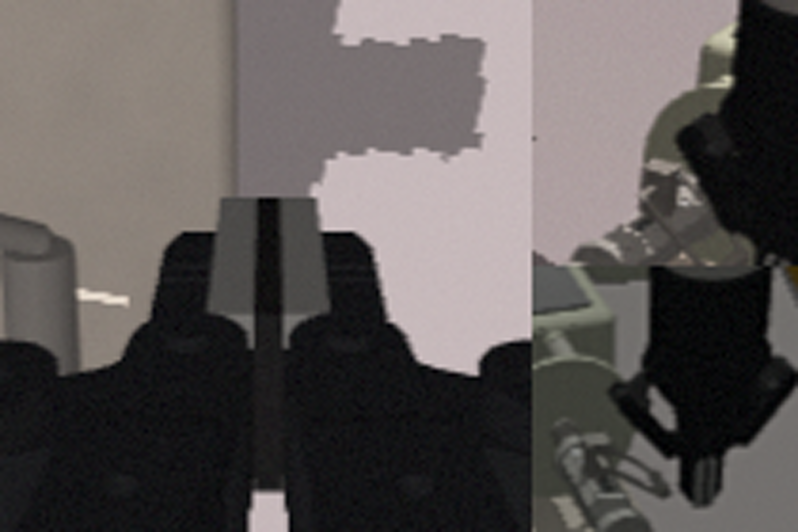

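Request:
apply_moves --pt "0 -0.4 0 0" --pt "0 -0.4 0 0" --pt "0 -0.3 0 0" --pt "0 -0.3 0 0" --pt "0 -0.3 0 0" --pt "0 0 0 0"

```text
time_s: 25.5
eef_pos: [641.6, 79.0, 148.4]
ee_rot: [0.002, 0.641, 0.767, 0.002]
force: [12.1, 2.5, -8.8]
grip_width: -0.001
```

```bash
python3 v.py 22
```

```text
t 25.5 pos [641.6  79.  148.4] yaw 100.22 tilt [ 5.e-03  8.e-04 -1.e+00] F [12.1  2.5 -8.8] gw -0.1
shift cm (tool, before turn) [-3.000e-03 -5.628e+00 -4.186e+00] turn 0.02
```

View pics/z22.png

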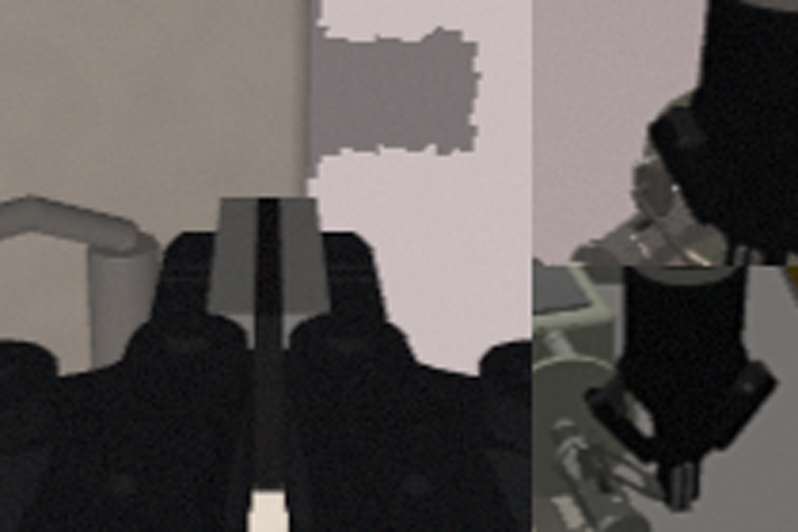

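Request:
apply_moves --pt "0 0.5 0 0" --pt "0 0.7 0 0" --pt "0 0 -1.5 0" --pt "0 0 -1.5 0" --pt "0 0 -1.0 0" --pt "0 0 0 0"

```text
time_s: 26.25
eef_pos: [652.9, 81.0, 191.3]
ee_rot: [0.002, 0.641, 0.767, 0.001]
force: [0.2, -0.8, -0.2]
grip_width: 0.001
```

```bash
python3 -c "
from v import *
view('23',a0=(390,135),b0=(300,90),w0=(190,180))
w,a,b=pickle.load(open('c23.pkl','rb'))
P=np.array([586,69,114.]);ex=np.array([.984,.177,0]);ez=np.array([0,0,1.])
print('headtop',proj(w,P+26*ez),proj(a,P+26*ez),proj(b,P+26*ez))
for th in (3.6,3.7,3.8,3.9,4,4.1):
  B=P+16*ez+56*(-np.cos(th)*ex+np.sin(th)*ez); print(th,B.round(1),proj(w,B).round(1),proj(a,B).round(1),proj(b,B).round(1))
"
```

```text
t 26.25 pos [652.9  81.  191.3] yaw 100.24 tilt [ 4.e-03 -3.e-04 -1.e+00] F [ 0.2 -0.8 -0.2] gw 0.1
shift cm (tool, before turn) [ 0.009 -6.799  0.1  ] turn 0.04
headtop [176.34302768 267.18551719] [424.07622398 168.20434555] [326.98920844 125.47774345]
3.6 [635.4  77.9 105.2] [290.5 237.6] [445.4 191.4] [346.  134.2]
3.7 [632.7  77.4 100.3] [286.7 234.4] [443.9 193.1] [345. 136.]
3.8 [629.6  76.8  95.7] [282.4 231.6] [442.1 194.7] [343.7 137.8]
3.9 [626.   76.2  91.5] [277.4 229.1] [440.2 196. ] [342.3 139.4]
4 [622.   75.5  87.6] [272.  226.9] [438.1 197.1] [340.8 141. ]
4.1 [617.7  74.7  84.2] [266.1 225. ] [435.9 197.9] [339.1 142.4]
```

View pics/z23.png

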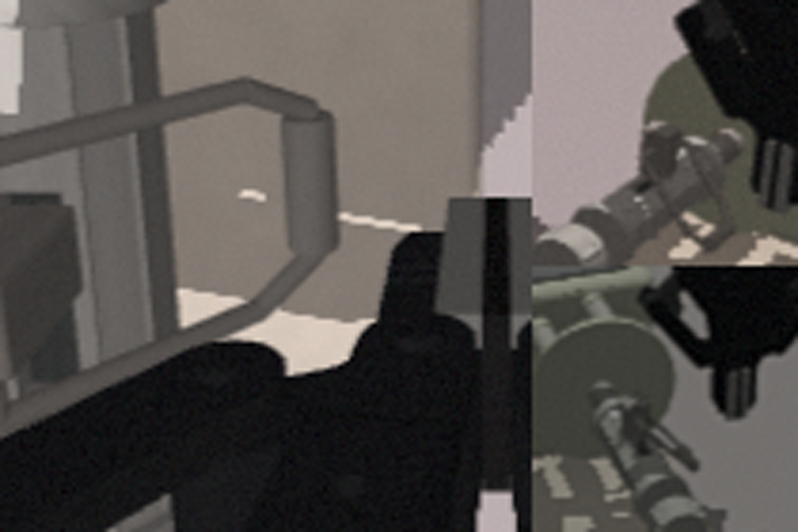

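View pics/w23.png

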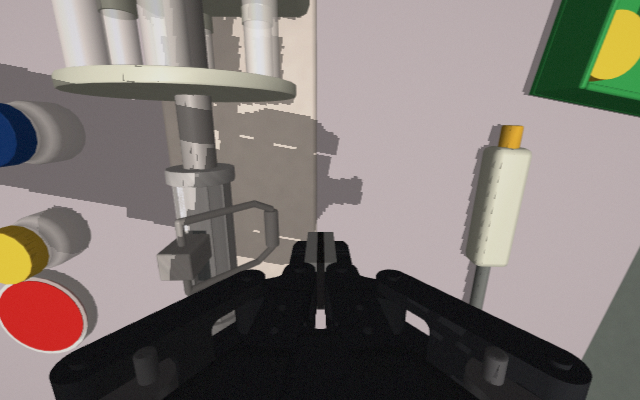

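```bash
python3 -c "
from v import *
w,a,b=pickle.load(open('c23.pkl','rb'))
w1,a1,b1=pickle.load(open('c11.pkl','rb'))
f=lambda im,x,y,n=50:cv2.resize(im[y:y+n,x:x+n,::-1],None,fx=7,fy=7,interpolation=cv2.INTER_CUBIC)
cv2.imwrite('pics/cmp.png',cv2.resize(np.vstack([np.hstack([f(a1['img'],405,155),f(a['img'],405,155)]),np.hstack([f(b1['img'],310,105),f(b['img'],310,105)])]),None,fx=.85,fy=.85))
cv2.imwrite('pics/w23z.png',cv2.resize(w['img'][190:310,140:300,::-1],None,fx=4.5,fy=4.5,interpolation=cv2.INTER_CUBIC))
P=np.array([586,69,114.]);ex=np.array([.984,.177,0]);ey=np.array([-.177,.984,0])
for z in (0,26):
  print(z,[((proj(w,P+sx*8*ex+sy*7*ey+[0,0,z])-[140,190])*4.5).round().tolist() for sx,sy in ((-1,-1),(1,-1),(1,1),(-1,1))])
"
```

```text
0 [[207.0, 295.0], [335.0, 294.0], [324.0, 190.0], [193.0, 190.0]]
26 [[96.0, 407.0], [248.0, 407.0], [232.0, 286.0], [77.0, 286.0]]
```

View pics/cmp.png

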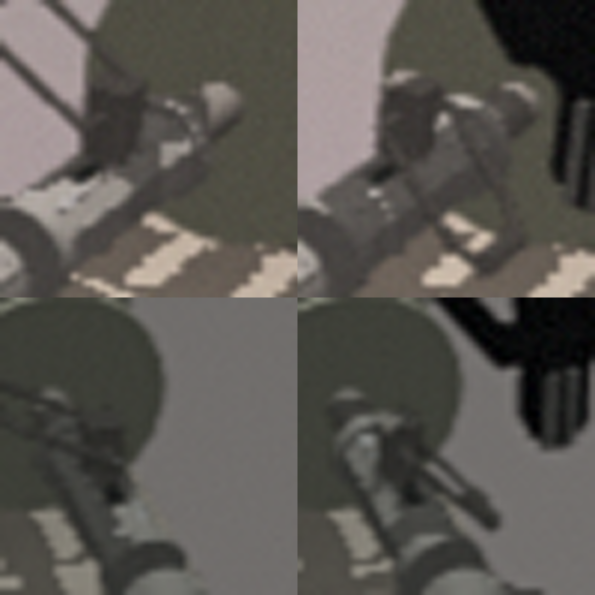

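View pics/w23z.png

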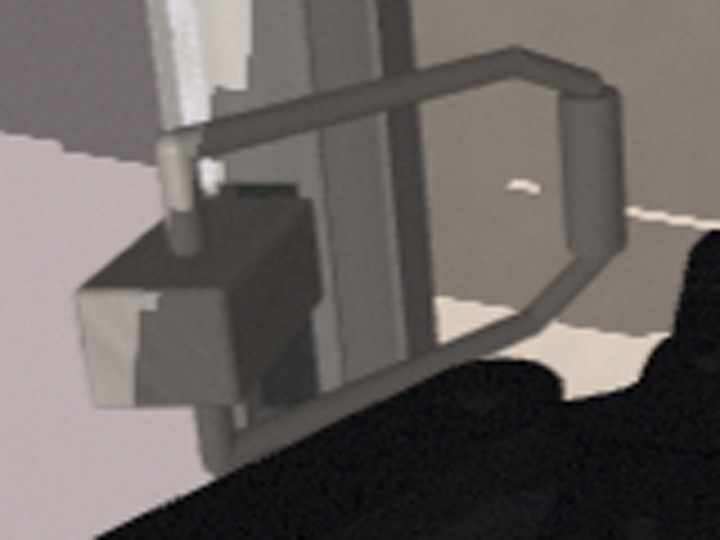

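Request:
apply_moves --pt "0 -1.2 0 0" --pt "0 -1.2 0 0" --pt "0 -0.1 1.0 0" --pt "0 0 0.8 0" --pt "0 0 0.4 0" --pt "0 0 0 0"

```text
time_s: 27.0
eef_pos: [627.8, 76.6, 165.4]
ee_rot: [-0.001, 0.641, 0.767, -0.0]
force: [1.2, -0.4, 0.7]
grip_width: -0.002
```

```bash
python3 -c "
from v import *
view('24',a0=(390,135),b0=(300,90),w0=(250,180))"
```

```text
t 27.0 pos [627.8  76.6 165.4] yaw 100.24 tilt [-1.7e-03  1.0e-04 -1.0e+00] F [ 1.2 -0.4  0.7] gw -0.1
shift cm (tool, before turn) [-0.006 -4.253 -2.457] turn 0.04
```

View pics/z24.png

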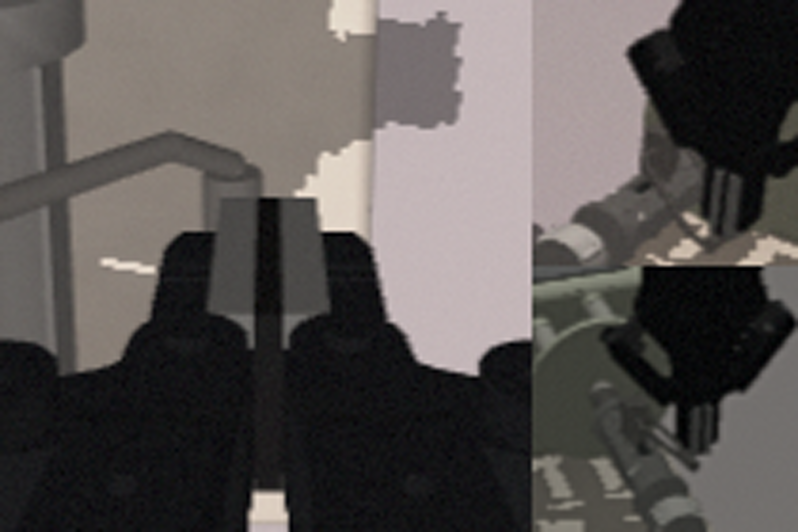

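Request:
apply_moves --pt "0 -0.05 0.1 0" --pt "0 -0.05 0.1 0" --pt "0 0 0 0"

```text
time_s: 27.45
eef_pos: [626.8, 76.4, 164.6]
ee_rot: [0.0, 0.641, 0.767, 0.0]
force: [0.7, -1.6, -0.2]
grip_width: 0.002
```

Request:
apply_moves --pt "0 -0.1 0.1 0" --pt "0 -0.05 0.05 0" --pt "0 0 0 0"

```text
time_s: 27.75
eef_pos: [625.3, 76.1, 163.3]
ee_rot: [0.0, 0.641, 0.767, 0.0]
force: [-0.2, -0.2, 1.5]
grip_width: 0.001
```

Request:
apply_moves --pt "0 -0.1 0.1 0" --pt "0 -0.05 0.05 0" --pt "0 0 0 0"

```text
time_s: 28.05
eef_pos: [624.4, 75.9, 162.7]
ee_rot: [0.001, 0.641, 0.767, 0.001]
force: [1.3, 0.4, 7.1]
grip_width: 0.002
```

Request:
apply_moves --pt "0 -0.05 0.1 0" --pt "0 0 0 0"

```text
time_s: 28.25
eef_pos: [624.3, 75.8, 162.6]
ee_rot: [0.002, 0.641, 0.767, 0.001]
force: [2.3, 1.0, 12.3]
grip_width: 0.006
```

Request:
apply_moves --pt "0 0.2 -0.5 0" --pt "0 0.5 -1 0" --pt "0 1.5 -1 0" --pt "0 1.5 -0.5 0" --pt "0 0 0 0" --pt "0 0 0 0"

```text
time_s: 28.85
eef_pos: [659.4, 82.4, 190.1]
ee_rot: [-0.0, 0.641, 0.767, -0.0]
force: [-0.3, -0.1, 0.5]
grip_width: -0.001
```

```bash
python3 -c "
from v import *
view('25',a0=(390,135),b0=(300,90),w0=(190,180))
w,a,b=pickle.load(open('c25.pkl','rb'))
cv2.imwrite('pics/w25z.png',cv2.resize(w['img'][190:310,100:300,::-1],None,fx=4,fy=4,interpolation=cv2.INTER_CUBIC))
P=np.array([586,69,114.]);ex=np.array([.984,.177,0]);ey=np.array([-.177,.984,0])
for z in (0,26):
  print(z,[((proj(w,P+sx*8*ex+sy*7*ey+[0,0,z])-[100,190])*4).round().tolist() for sx,sy in ((-1,-1),(1,-1),(1,1),(-1,1))])
for th in (3.9,4,4.1,4.2):
  B=P+56*(-np.cos(th)*ex)+[0,0,16+56*np.sin(th)]; print(th,((proj(w,B)-[100,190])*4).round(),((proj(a,B)-[390,135])*3.8).round()+[532,0],((proj(b,B)-[300,90])*3.8).round()+[532,266])
"
```

```text
t 28.85 pos [659.4  82.4 190.1] yaw 100.24 tilt [-0.0011  0.     -1.    ] F [-0.3 -0.1  0.5] gw -0.1
shift cm (tool, before turn) [-0.012 -7.461  0.018] turn 0.04
0 [[297.0, 266.0], [411.0, 266.0], [400.0, 173.0], [283.0, 173.0]]
26 [[188.0, 367.0], [324.0, 367.0], [308.0, 260.0], [169.0, 259.0]]
3.9 [670. 160.] [723. 232.] [693. 454.]
4 [649. 152.] [715. 236.] [687. 460.]
4.1 [626. 144.] [707. 239.] [681. 465.]
4.2 [602. 137.] [698. 241.] [674. 470.]
```

View pics/z25.png

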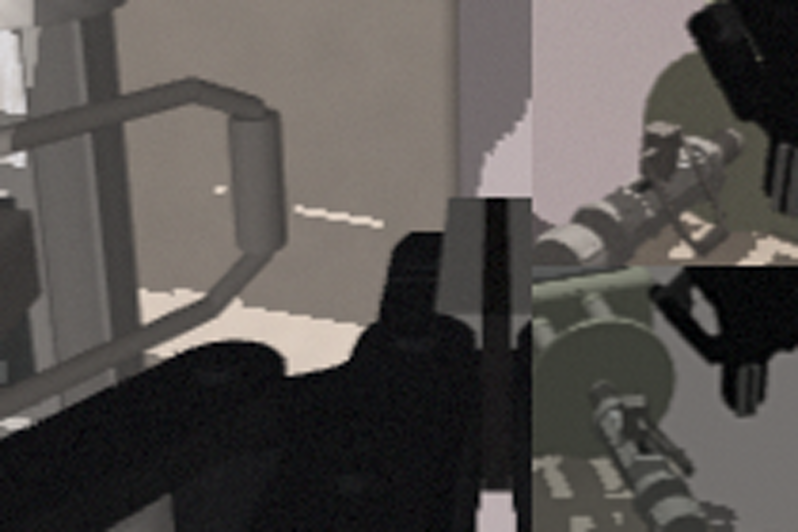

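View pics/w25z.png

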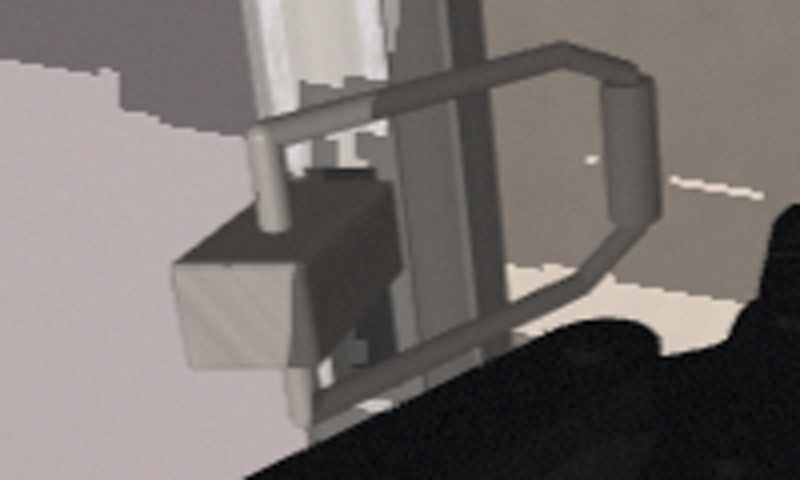

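Request:
apply_moves --pt "0 0 -3 0" --pt "0 0 -4 0" --pt "0 -2.5 -3 0" --pt "0 -2.5 0 0" --pt "0 -2.4 0 0" --pt "0 0 0 0" --pt "0 0 0 0"

```text
time_s: 29.7
eef_pos: [586.8, 69.1, 290.9]
ee_rot: [0.0, 0.641, 0.767, 0.0]
force: [-0.1, -0.3, 0.3]
grip_width: -0.001
```

```bash
python3 -c "
from v import *
view('26',a0=(390,135),b0=(300,90),w0=(250,150))
w,a,b=pickle.load(open('c26.pkl','rb'));w1,a1,b1=pickle.load(open('c11.pkl','rb'))
f=lambda im,x,y,n=50:cv2.resize(im[y:y+n,x:x+n,::-1],None,fx=7,fy=7,interpolation=cv2.INTER_CUBIC)
cv2.imwrite('pics/cmp2.png',cv2.resize(np.vstack([np.hstack([f(a1['img'],405,155),f(a['img'],405,155)]),np.hstack([f(b1['img'],310,105),f(b['img'],310,105)])]),None,fx=.85,fy=.85))
cv2.imwrite('pics/w26z.png',cv2.resize(w['img'][140:270,275:405,::-1],None,fx=4.5,fy=4.5,interpolation=cv2.INTER_CUBIC))
P=np.array([586,69,114.]);ex=np.array([.984,.177,0]);ey=np.array([-.177,.984,0])
for z in (0,26):
  print(z,[((proj(w,P+sx*8*ex+sy*7*ey+[0,0,z])-[275,140])*4.5).round().tolist() for sx,sy in ((-1,-1),(1,-1),(1,1),(-1,1))])
"
```

```text
t 29.7 pos [586.8  69.1 290.9] yaw 100.22 tilt [ 5.e-04 -0.e+00 -1.e+00] F [-0.1 -0.3  0.3] gw -0.1
shift cm (tool, before turn) [ 3.0000e-03 -8.6000e-02  1.0094e+01] turn 0.02
0 [[162.0, 292.0], [242.0, 292.0], [242.0, 224.0], [161.0, 224.0]]
26 [[158.0, 334.0], [246.0, 334.0], [247.0, 259.0], [157.0, 259.0]]
```

View pics/cmp2.png

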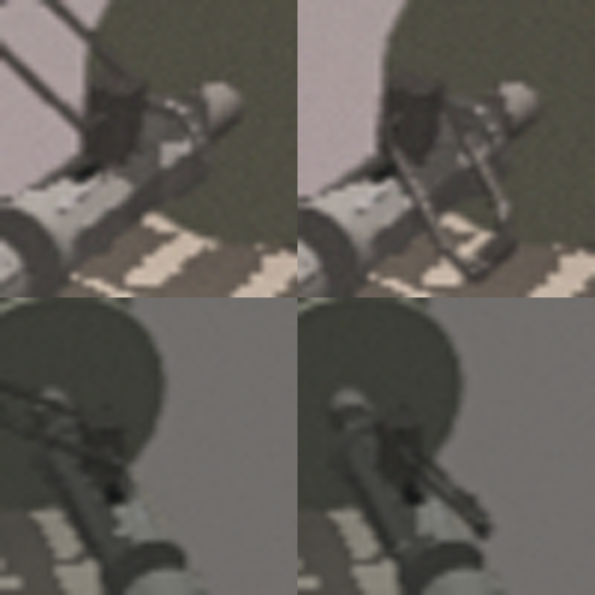

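View pics/w26z.png

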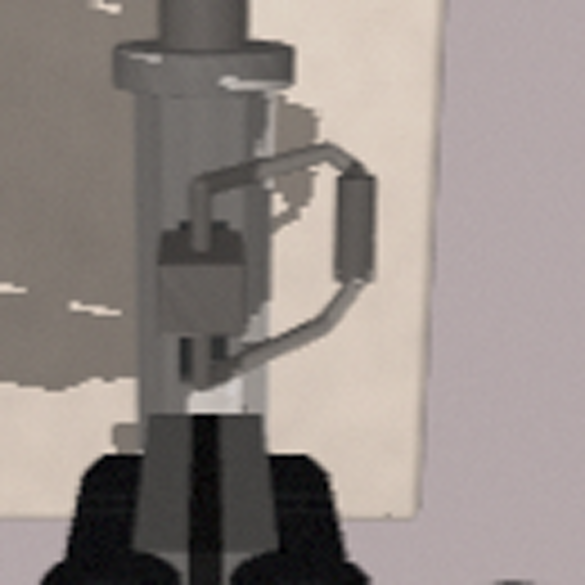

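Request:
apply_moves --pt "0 -0.05 2.5 0" --pt "0 0 2.5 0" --pt "0 0 1.5 0" --pt "0 0 0.7 0" --pt "0 0 0 0" --pt "0 0 0 0"

```text
time_s: 30.45
eef_pos: [586.9, 69.1, 219.3]
ee_rot: [0.0, 0.641, 0.767, 0.0]
force: [0.2, 0.4, 0.6]
grip_width: 0.003
```

Request:
apply_moves --pt "0 0 0.1 0" --pt "0 0 0.1 0" --pt "0 0 0.1 0" --pt "0 0 0 0"

```text
time_s: 30.85
eef_pos: [586.4, 69.1, 215.6]
ee_rot: [0.0, 0.641, 0.767, -0.0]
force: [0.4, 0.6, 0.6]
grip_width: -0.001
```

Request:
apply_moves --pt "0 0 0.1 0" --pt "0 0 0.05 0" --pt "0 0 0 0"

```text
time_s: 31.15
eef_pos: [586.4, 69.1, 214.0]
ee_rot: [-0.0, 0.641, 0.767, -0.0]
force: [0.1, -0.0, 0.2]
grip_width: -0.001
```

Request:
apply_moves --pt "0 0 0.05 0" --pt "0 0 0.05 0" --pt "0 0 0 0"

```text
time_s: 31.45
eef_pos: [586.4, 69.1, 213.0]
ee_rot: [-0.0, 0.641, 0.767, -0.0]
force: [0.5, 0.1, 0.0]
grip_width: -0.002
```

Request:
apply_moves --pt "0 0 0.05 0" --pt "0 0 0.05 0" --pt "0 0 0 0"

```text
time_s: 31.75
eef_pos: [586.6, 69.1, 212.6]
ee_rot: [0.0, 0.641, 0.767, 0.0]
force: [-0.4, 0.8, 4.6]
grip_width: -0.003
```

Contact at TCP z = 212.6, so the head top is at 139.6 and the head is fully home. Now I'll withdraw.

Request:
apply_moves --pt "0 0 -0.5 0" --pt "0 0 -2 0" --pt "0 0 -4 0" --pt "0 -2 -4 0" --pt "0 -4 -2 0" --pt "-2 -4 0 0" --pt "0 0 0 0" --pt "0 0 0 0"

```text
time_s: 32.55
eef_pos: [491.4, 31.4, 337.6]
ee_rot: [0.0, 0.642, 0.767, 0.0]
force: [-0.5, -0.5, 0.2]
grip_width: 0.0
```

```bash
python3 -c "
from v import *
view('27',a0=(390,135),b0=(300,90),w0=(350,100))
w,a,b=pickle.load(open('c27.pkl','rb'))
P=np.array([586,69,114.]);ex=np.array([.984,.177,0])
for th in (3.9,4,4.1,4.2):
  B=P+56*(-np.cos(th)*ex)+[0,0,16+56*np.sin(th)]; print(th,proj(w,B).round(1),((proj(a,B)-[390,135])*3.8).round()+[532,0],((proj(b,B)-[300,90])*3.8).round()+[532,266])
"
```

```text
t 32.55 pos [491.4  31.4 337.6] yaw 100.18 tilt [ 0.001 -0.    -1.   ] F [-0.5 -0.5  0.2] gw 0.0
shift cm (tool, before turn) [ 2.029  9.96  14.774] turn -0.02
3.9 [447.  163.5] [723. 232.] [693. 454.]
4 [441.9 163. ] [715. 236.] [687. 460.]
4.1 [436.8 162.5] [707. 239.] [681. 465.]
4.2 [431.6 162.2] [698. 241.] [674. 470.]
```

View pics/z27.png

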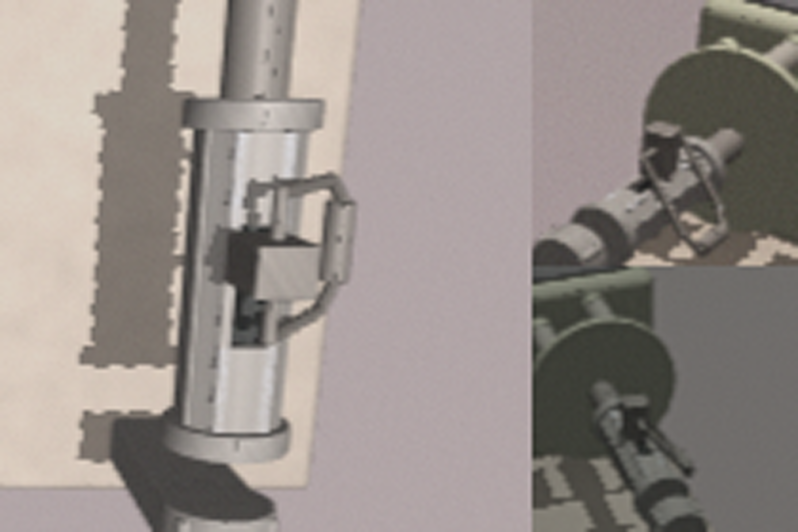

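View pics/s27.png

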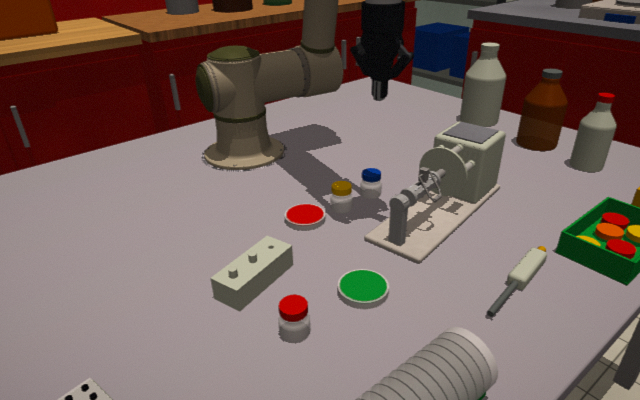

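```bash
python3 -c "
from h import *
print(readout.sense()['time_s'],ctrl.finish_job())"
```

```text
the job is handed in; nothing more can be done
32.7 None
```

The linchpin is in the spindle with its head fully home, its ring is over on the far side against the hub's flank, and the job was handed in at 32.7 s.

- **Pin:** The wrist camera showed the cross-hole about 8.5 mm along the slot towards the tube disc, so no probing was needed. The pin went down freely and I pushed it home with about 6 N. A later touch on the head's top met it at about 139.6 mm, where a seated pin should have it at 140 mm, so the head is home.
- **Ring:** I pushed the bar over the top between the open fingers. Then I pressed it down with the fingers shut until it stopped against the hub (12 N). The last pictures put it at about 4.05 to 4.1 rad, against the expected 4.1.
- **One step that went wrong:** My first sideways push on the bar caught the finger's slanted back and rose to about 15 N, partly upwards. I backed off and pressed down from above instead.
- **A check that disagreed:** In two oblique wrist pictures taken after that push, the head's lower corners sat about 1 mm off where I expected them. The view from above and the touch on the head both showed the pin seated.
- **Everything else:** The last scene picture shows the tubes, dishes and jars standing in place, with the arm clear of everything. I judged that by eye and did not measure it.

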